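# Raise the pour-over stand one hole and seat the dripper

## Robot

A 6-joint arm with a two-finger parallel gripper is mounted at the origin on a cart in front of the work surface, level with it; the furniture and walls round the work are solid. World frame = base frame: x ahead of the robot, y to its left, z up, the work surface at z = 0. Lengths are in m, angles in rad, forces in N, time in s.
With the tool pointing down it reaches from about 0.425 to 0.95 m from the base axis. Payload 3.5 kg.
Tool frame: the origin (TCP) lies on the centre line of the jaws, within the pads' length; the fingertips stand robot.tips_ahead ahead of it and the grasp point (between the pads) lies 8 mm behind it (robot.tips_ahead is the distance from the TCP to the fingertips, in m); z points along the fingers, y is the direction in which the jaws open and shut (so a half turn about z gives the same grasp; the last joint's range is limited). The gripper opens to 85 mm and grips with 20 to 120 N. Pads are 22 mm wide; open, the fingers measure 114 mm over their backs; the gripper's body (76 mm by 85 mm) begins 54 mm behind the grasp point. The pads swing forward as they close: fully open they stand 13 mm farther back than shut.
Start: joints at [0.961, 0.286, 1.577, -0, 1.279, -0.15], TCP at [0.3, 0.605, 0.242] pointing down, gripper open.
Joint ranges: [-2.77, 2.77], [-0.9, 2.22], [0.21, 2.48], [-1.53, 4.67], [0.24, 2.81], [-2.84, 2.84]. Speed limits (rad/s): [2.79, 2.79, 3.14, 3.14, 3.14, 3.14].

## Interface

Orientations are given as a unit quaternion [x, y, z, w].
In Python, from bench import robot gives the robot as it stands. The module is installed in compiled form; this text tells all that it offers.
- The arm moves only by the shell command python3 -m pendant 'ROWS' [FORCE]. ROWS is JSON, a list of rows, each a list of 3 entries, a list of its own where there are three numbers: the finger opening in mm, from 0 to 85.4, then the shift along the tool's x, y, z in mm, then the turn, a rotation vector about the tool's x, y, z in degrees. A call has 1 to 20 rows; each row shifts and turns the commanded pose from where the row before left it, along the tool's axes as they then stand; what a row does not reach is not made up. A row lasts 1/12 s, in which the tool goes at most 41.7 mm and 7.16 degrees, less where a joint would pass 70% of its speed; a pose out of reach is approached as far as the arm can. A call with a gripper value outside its range is refused whole. The fingers move at their own pace and stop on an object; FORCE is the grip in N (left out, the last holds). Time passes only in rows, so rows that do not move let the fingers close. It gives the time, the measured TCP pose, the force and the opening at its end, in the units of the state.
- robot.read_state(): the state, without advancing time (a new reading comes with each control period).
- robot.grab_frame(name): name is "scene" or "top" or "wrist"; returns a dict with "pixels" (400x640x3 uint8, red, green, blue), "range_z" (400x640 float32, m along the optical axis (not along the pixel's ray), 0 where there is no reading), "K" (3x3 intrinsics, pixels), "k1" (the pictures are not rectified: a ray, as slopes to the right and down, at radius r is drawn at 1 + k1 r^2 times it, then the intrinsics apply), "camera_from_world" (4x4, takes a point from world to camera coordinates). Camera axes: x right, y down, z forward; pixel columns grow to the right and rows downward; lengths in m; the calibration is good to about 2 mm. A picture is of the moment at which its call begins.
- robot.sign_off(): hands the job in, once; it reports no verdict.
The state is a dict: "time": time; "joints": joint angles; "joint_vel": joint speeds; "tau": joint torques, N m; "ee_pos": TCP position; "tcp_rot": TCP orientation; "contact_force": force on the tool from outside, world axes, zero at the start; "ft_torque": the same for the moment, N m; "gripper_width": opening from 0.0 (shut) to 1.0 (fully open).
Only numpy, scipy, OpenCV 4.12 (cv2) and the standard library are available. Lean on these libraries where they do the work, as an engineer would, in place of code of your own. Each camera call takes 0.05 s, during which the arm holds its last target.

## Task

The ring of the pour-over stand is too low for the steel dripper to hang above the mug. Press in the spring button on the front of the stand, gently slide the square tube with its ring up until the button pops out through the next hole, without forcing the tube against the button; then set the dripper upright in the ring, fully seated, and let go. Leave the mug under the ring and the other things on the counter where they are.

Things in the scene. Friction and masses are not known exactly. Their poses are not given: they have to be found in the camera images.
- stand: Fixed pour-over stand: foot plate 130 x 190 x 8 mm with an upright dark inner tube, over which a square aluminium tube slides up and down. Origin: under the upright's axis, at counter height; x points from the button side (front) to the back, the ring's arm goes out along -y. The tube has two 12 mm holes in its front wall, one above the other; the stand's spring button locks it through one of them, at the start the upper.
- button_tip (a point): Tip of the round, domed steel spring button, 10 mm thick, on the inner tube, 100 mm above the counter; it never moves up or down. It sticks out 6 mm through the tube's front hole (tube play 1 mm up or down). Site x axis = into the tube, whose axis is 21 mm from the tip. Spring: 1.5 N out, 3 N flush. A push above 20 N between button and hole edge damages it.
- button (a joint): How far the button is pressed in, m: 0 = fully out, 0.006 = flush with the outside of the tube, 0.008 = under its wall. Two fingers from above that squeeze the button and the tube's back wall together press it flush; its dome then slips under the hole's edge as the tube is pulled up (in all about 10 to 18 N). It springs out by itself when the next hole reaches it, and stops the tube hard.
- tube (a joint): How far the sliding tube is up, m: about 0 at the start, with the button in the top hole. The next hole is 29 to 46 mm below the top one (differs from stand to stand, so feel for it). Tube and ring weigh 2 N, sliding friction is 4 N: the tube stays where it is left. Fingers that move up with the tube leave the button behind.
- tube_top (a point): Centre of the flat cap (29 mm square) of the sliding tube, on its top face, 36 mm above the button at the start. The tube is 30 x 30 mm outside, walls 2 mm, 120 mm long with the cap; its upper 48 mm, round the button, are a black rubber grip on which fingers hardly slip, below that it is bare aluminium. The space in front of, behind and above it is free.
- ring_seat (a point): Centre of the top face of the steel ring (68 mm outside, 45 mm inside, 6 mm thick) on the sliding tube's arm, 95 mm from the tube's axis and level with the top of its cap. Axes as the stand's (arm along -y). It is 136 mm above the counter at the start, 32 mm above the mug's rim, and rises with the tube.
- dripper_center (a point): Centre of the loose round steel dripper (0.1 to 0.2 kg, 84 mm tall), half-way up on its axis, z up. Lower 44 mm: spout 34 to 38 mm across; upper 40 mm: cup 60 to 62 mm across; the flat shoulder between them is 2 mm above this point. It starts upright on the counter. Seated, the spout hangs through the ring, the shoulder lies on it and this point is 2 mm below ring_seat.
- mug: Loose blue mug, 85 mm across, 96 mm tall, upright on the foot plate under the ring, handle away from the tube. Origin: underside, 16 mm off the cup's axis towards the handle. Stays where it is.
- sugar_bowl: Loose small glass bowl with sugar cubes, 77 mm across, 54 mm tall; origin: centre of its underside. Stays where it is.
- ramekin: Loose white ramekin, 102 mm across, 39 mm tall; origin: centre of its underside. Stays where it is.
- saucer: Loose white saucer, 135 mm across, 15 mm tall; origin: centre of its underside. Stays where it is.
There are look-alikes about, which are no part of the job. What is shaped like the part that bears dripper_center but yellow is not meant.

How it is judged:
By the outcome, as a careful person would: the job done as asked, in the order asked, and still so for the second after the job is handed in, with the robot touching nothing.
It also fails if it takes over 54 s, if anything falls off the work surface, if the arm or the gripper's body presses on something with over 40 N, if the wrist force passes 120 N, or if a joint passes its speed limit or range.

## Working session

There is one attempt and no reset: what is moved stays moved. The work goes in short steps, Python scripts to look and compute and a shell command to move; the robot and the scene stay as the last step left them, time stands still between calls to the robot, and variables do not carry over. Pictures are saved under pics/ and viewed, and the job is handed in when it is done.

```bash
mkdir -p pics; cat > h.py <<'E'
import numpy as np, cv2
from bench import robot
def save(name,fn):
    f=robot.grab_frame(name); cv2.imwrite('pics/'+fn,f['pixels'][:,:,::-1]); np.savez('/tmp/'+fn+'.npz',**f); return f
def load(fn): return dict(np.load('/tmp/'+fn+'.npz'))
def rays(f,uv):
    uv=np.asarray(uv,float).reshape(-1,1,2)
    k=np.array([float(f['k1']),0,0,0,0]); n=cv2.undistortPoints(uv,f['K'],k).reshape(-1,2)
    T=f['camera_from_world']; R=T[:3,:3]; t=T[:3,3]
    o=-R.T@t; d=np.c_[n,np.ones(len(n))]@R
    return o,d
def onplane(f,uv,z):
    o,d=rays(f,uv); s=(z-o[2])/d[:,2]; return o+d*s[:,None]
def at(f,uv):
    o,d=rays(f,uv); uv=np.asarray(uv).reshape(-1,2).astype(int)
    return o+d*f['range_z'][uv[:,1],uv[:,0]][:,None]
def cloud(f):
    v,u=np.mgrid[0:400,0:640]; return at(f,np.stack([u,v],-1).reshape(-1,2)).reshape(400,640,3)
def proj(f,p):
    T=f['camera_from_world']; c=np.asarray(p).reshape(-1,3)@T[:3,:3].T+T[:3,3]; n=c[:,:2]/c[:,2:]
    n=n*(1+float(f['k1'])*(n**2).sum(1,keepdims=True)); return n@f['K'][:2,:2].T+f['K'][:2,2]
E
python3 - <<'E'
from h import *
for n in ['scene','top','wrist']:
    f=save(n,n+'0.png'); print(n,f['K'].round(1).tolist(),f['k1'],(-f['camera_from_world'][:3,:3].T@f['camera_from_world'][:3,3]).round(3))
print(robot.read_state(), robot.tips_ahead)
E
```

```text
scene [[388.5, 0.0, 316.8], [0.0, 388.5, 197.7], [0.0, 0.0, 1.0]] -0.08397215092628037 [-0.058 -0.538  0.872]
top [[403.5, 0.0, 322.8], [0.0, 403.5, 197.5], [0.0, 0.0, 1.0]] -0.049649898573007015 [0.299 0.077 1.206]
wrist [[296.3, 0.0, 319.3], [0.0, 296.3, 199.3], [0.0, 0.0, 1.0]] 0.002137926339660615 [0.233 0.638 0.373]
{'time': 0.15, 'joints': array([ 9.60993761e-01,  2.86997092e-01,  1.57784363e+00, -1.93472715e-05,
        1.27860266e+00, -1.49989901e-01]), 'joint_vel': array([ 0.00012654, -0.00296493, -0.00483704,  0.00049082,  0.00020793,
       -0.00169978]), 'tau': array([ 1.32004814e-03, -4.06602645e+01, -2.93142790e+01, -1.15986782e-04,
        3.96022137e-03,  8.72933470e-06]), 'ee_pos': array([0.29923749, 0.60449701, 0.24124005]), 'tcp_rot': array([ 2.27883502e-01,  9.73687965e-01, -8.62821947e-04, -3.34546249e-04]), 'contact_force': array([ 3.17411754e-01, -2.47135931e-04, -4.27433390e-01]), 'ft_torque': array([ 0.02668139, -0.01151056,  0.03434503]), 'gripper_width': 1.0016955703724175} 0.011
```

View pics/scene0.png

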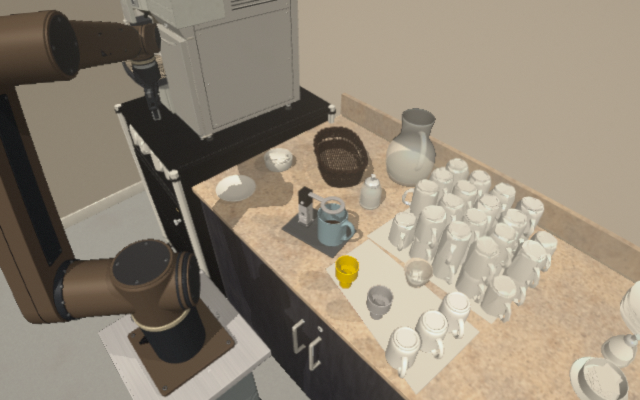

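View pics/top0.png

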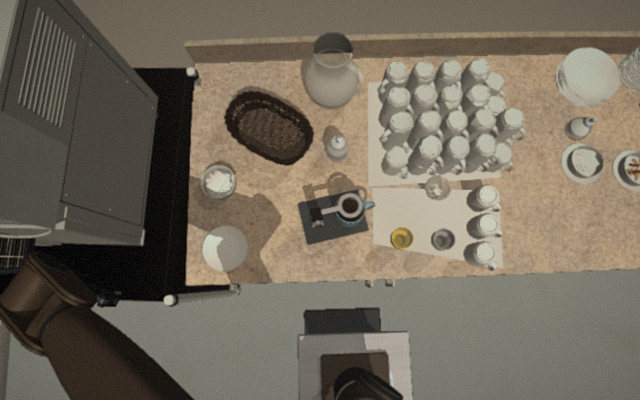

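View pics/wrist0.png

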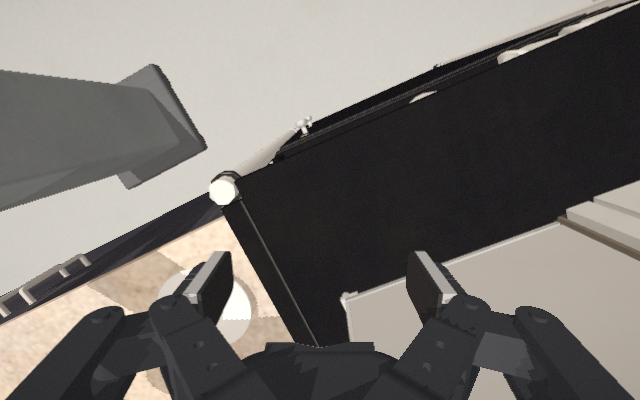

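Scene: stand with black-grip tube cap at top (318,213), ring (349,207) over the mug; candidates for the dripper: grey at top (443,240) / scene (379,302), yellow at top (401,238) / scene (346,272). The grey steel one fits; I'll confirm it enlarged and measure.

```bash
python3 - <<'E'
from h import *
f=load('top0.png'); s=load('scene0.png')
a=f['pixels'][180:260,280:480,::-1]; b=s['pixels'][170:330,270:430,::-1]
cv2.imwrite('pics/c_top.png',cv2.resize(a,None,fx=4,fy=4,interpolation=cv2.INTER_CUBIC))
cv2.imwrite('pics/c_scene.png',cv2.resize(b,(600,600),interpolation=cv2.INTER_CUBIC))
c=cloud(f)
print('top cam R',f['camera_from_world'][:3,:3].round(3).tolist())
for nm,(u,v) in dict(cap=(318,213),mug=(349,207),grey=(443,240),greyrim=(434,240),yel=(401,238),counter=(400,210),foot=(330,235)).items(): print(nm,c[v,u].round(4))
# height map near stand
print(c[205:222:1,308:332:2,2].round(3))
E
```

```text
top cam R [[-0.033, -0.999, -0.004], [-0.979, 0.033, -0.203], [0.203, -0.003, -0.979]]
cap [0.4786 0.0885 0.1355]
mug [ 0.5096 -0.0021  0.039 ]
grey [ 0.4049 -0.2765  0.0188]
greyrim [ 0.3997 -0.2309  0.0871]
yel [ 0.4165 -0.1549  0.0063]
counter [ 5.022e-01 -1.592e-01 -1.000e-04]
foot [0.4327 0.0561 0.0065]
[[0.007 0.007 0.01  0.007 0.008 0.01  0.009 0.01  0.01  0.009 0.013 0.007]
 [0.009 0.011 0.009 0.009 0.009 0.011 0.009 0.008 0.009 0.009 0.006 0.011]
 [0.005 0.008 0.012 0.011 0.009 0.138 0.012 0.006 0.009 0.009 0.005 0.139]
 [0.011 0.011 0.007 0.138 0.14  0.138 0.007 0.011 0.007 0.139 0.138 0.132]
 [0.01  0.139 0.138 0.141 0.139 0.138 0.008 0.138 0.139 0.135 0.139 0.139]
 [0.011 0.136 0.137 0.134 0.139 0.136 0.138 0.132 0.137 0.134 0.134 0.134]
 [0.004 0.136 0.137 0.138 0.136 0.137 0.138 0.136 0.138 0.135 0.136 0.135]
 [0.009 0.138 0.138 0.139 0.134 0.137 0.134 0.136 0.138 0.138 0.141 0.137]
 [0.006 0.139 0.137 0.135 0.141 0.135 0.137 0.139 0.133 0.136 0.007 0.007]
 [0.011 0.134 0.137 0.136 0.133 0.135 0.135 0.134 0.007 0.012 0.008 0.008]
 [0.01  0.136 0.139 0.135 0.136 0.137 0.133 0.004 0.007 0.01  0.011 0.007]
 [0.009 0.038 0.139 0.133 0.138 0.136 0.138 0.011 0.01  0.009 0.01  0.009]
 [0.01  0.014 0.136 0.137 0.138 0.134 0.136 0.015 0.01  0.013 0.011 0.006]
 [0.009 0.015 0.136 0.136 0.135 0.14  0.127 0.014 0.011 0.007 0.011 0.007]
 [0.009 0.013 0.137 0.135 0.129 0.12  0.112 0.014 0.007 0.011 0.011 0.012]
 [0.009 0.015 0.125 0.113 0.108 0.102 0.093 0.079 0.008 0.007 0.007 0.009]
 [0.01  0.015 0.11  0.098 0.104 0.108 0.071 0.067 0.01  0.01  0.008 0.008]]
```

View pics/c_top.png

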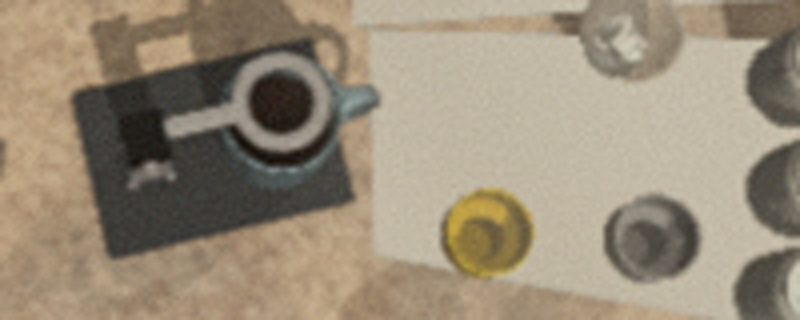

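View pics/c_scene.png

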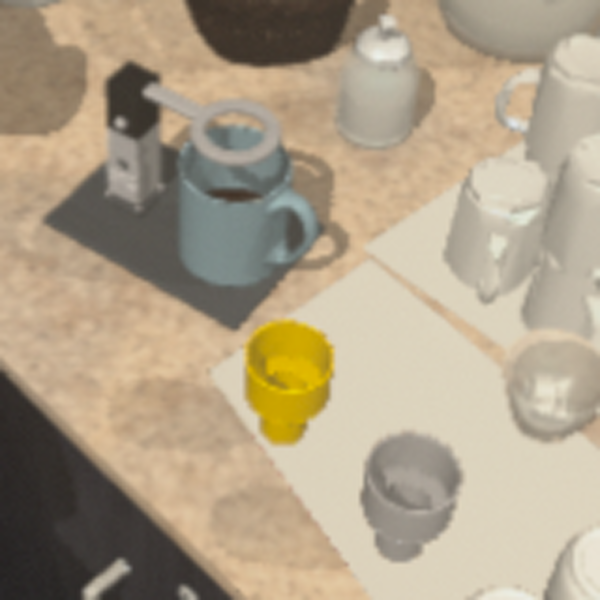

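```bash
python3 - <<'E'
from h import *
f=load('top0.png'); c=cloud(f)
v,u=np.mgrid[0:400,0:640]
m=(c[...,2]>0.125)&(c[...,2]<0.15)&(u>300)&(u<380)&(v>190)&(v<235)
uv=np.c_[u[m],v[m]]; P=onplane(f,uv,0.136)
# cap+arm+ring ; ring pts
cap0=np.array([0.479,0.0885])
def cf(d):
    A=np.c_[2*d,np.ones(len(d))]; s=np.linalg.lstsq(A,(d**2).sum(1),rcond=None)[0]; return s[:2],np.sqrt(s[2]+s[:2]@s[:2])
R=P[P[:,1]<0.03][:,:2]
(cx,cy),r=cv2.minEnclosingCircle(R.astype(np.float32)); print('ring enc',cx,cy,r, 'mean',R.mean(0))
C=P[P[:,1]>0.065][:,:2]
print('cap',cv2.minAreaRect(C.astype(np.float32)),C.mean(0))
A=P[(P[:,1]<0.068)&(P[:,1]>0.035)][:,:2]; print('arm mean',A.mean(0)); vx=cv2.fitLine(A.astype(np.float32),cv2.DIST_L2,0,.01,.01).ravel(); print(vx, 'psi',np.degrees(np.arctan2(vx[0],-vx[1])))
# foot plate outline
hsv=cv2.cvtColor(f['pixels'],cv2.COLOR_RGB2HSV)
dk=((f['pixels'].max(-1)<85)&(u>290)&(u<385)&(v>180)&(v<255)).astype(np.uint8)
cs,_=cv2.findContours(dk,cv2.RETR_EXTERNAL,cv2.CHAIN_APPROX_NONE); k=max(cs,key=cv2.contourArea); W=onplane(f,k.reshape(-1,2),0.008)[:,:2]
r=cv2.minAreaRect(W.astype(np.float32)); print('foot',r)
# dripper rims at z .084: points from depth
for nm,(a,b) in dict(grey=(443,240),yel=(401,238)).items():
    q=(abs(u-a)<16)&(abs(v-b)<16)&(c[...,2]>0.076)&(c[...,2]<0.1)
    W=onplane(f,np.c_[u[q],v[q]],0.084)[:,:2]; print(nm,q.sum(),cv2.minEnclosingCircle(W.astype(np.float32)),cf(W))
s=load('scene0.png'); c=cloud(s)
q=(abs(u-379)<16)&(abs(v-298)<14)&(c[...,2]>0.078)&(c[...,2]<0.095)
W=onplane(s,np.c_[u[q],v[q]],0.084)[:,:2]; print('scene grey',q.sum(),cv2.minEnclosingCircle(W.astype(np.float32)))
m=(c[...,2]>0.127)&(c[...,2]<0.15)&(u>320)&(u<350)&(v>190)&(v<220)
W=onplane(s,np.c_[u[m],v[m]],0.136)[:,:2]; print('scene ring',cv2.minEnclosingCircle(W.astype(np.float32)))
m=(c[...,2]>0.127)&(c[...,2]<0.15)&(u>290)&(u<314)&(v>180)&(v<220)&(s['pixels'].max(-1)<70)
W=onplane(s,np.c_[u[m],v[m]],0.136)[:,:2]; print('scene cap',cv2.minAreaRect(W.astype(np.float32)),W.mean(0))
cv2.imwrite('pics/c_tube.png',cv2.resize(s['pixels'][180:235,285:325,::-1],None,fx=10,fy=10,interpolation=cv2.INTER_CUBIC))
E
```

```text
ring enc 0.49775630235671997 0.0031714439392089844 0.03383655846118927 mean [0.49729824 0.00054948]
cap ((0.4797571301460266, 0.08766781538724899), (0.031045768409967422, 0.046340372413396835), 12.312292098999023) [0.47902391 0.09171   ]
arm mean [0.48799214 0.05142289]
[ 0.29879677 -0.95431674  0.48799214  0.05142289] psi 17.385347
foot ((0.4896458387374878, 0.04454699903726578), (0.1284710019826889, 0.190803661942482), 11.966865539550781)
grey 98 ((0.4020955562591553, -0.2607577443122864), 0.03194739297032356) (array([ 0.40186965, -0.26040965]), np.float64(0.02972199112677729))
yel 89 ((0.40981894731521606, -0.1426796317100525), 0.03137167543172836) (array([ 0.40981675, -0.14246426]), np.float64(0.029497714698014887))
scene grey 147 ((0.4024929702281952, -0.26257938146591187), 0.03251892328262329)
scene ring ((0.4950280487537384, 0.005959943402558565), 0.03870362043380737)
scene cap ((0.4744124412536621, 0.09040603041648865), (0.03305504098534584, 0.028418011963367462), 15.484750747680664) [0.47296819 0.09200182]
```

View pics/c_tube.png

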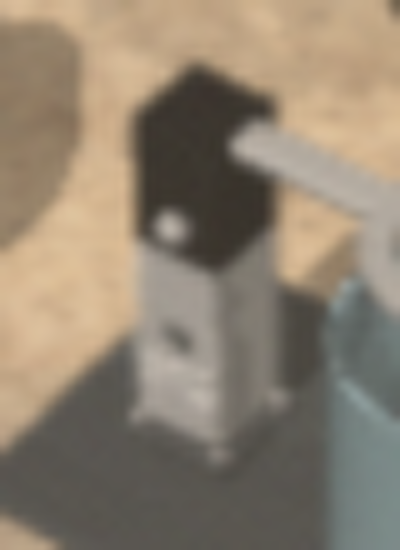

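```bash
python3 - <<'E'
from h import *
psi=np.radians(12.2); ex=np.array([np.cos(psi),np.sin(psi),0]); ey=np.array([-np.sin(psi),np.cos(psi),0])
f=load('top0.png'); s=load('scene0.png')
ring=np.array([0.4973,0.003,0.136]); cap=ring+0.095*ey; print('cap',cap)
for k,fr in (('scene',s),('top',f)):
    print(k,'corners',proj(fr,[cap+a*ex*.0145+b*ey*.0145 for a in(-1,1) for b in (-1,1)]).round(1).tolist(),'ring',proj(fr,ring).round(1),'tip',proj(fr,cap-[0,0,.036]-.021*ex).round(1))
o,d=rays(s,[[302.3,202.7],[302.9,213.7]])
for off,dd in ((.020,d[0]),(.015,d[1])):
    p0=cap-off*ex; t=((p0-o)@ex)/(dd@ex); print((o+t*dd).round(4), ((o+t*dd)-cap)@ey)
E
```

```text
cap [0.47722414 0.09585451 0.136     ]
scene corners [[305.4, 195.5], [297.2, 191.5], [311.4, 190.0], [303.3, 186.1]] ring [[332.  204.1]] tip [[300.2 204. ]]
top corners [[321.8, 217.4], [311.3, 220.1], [319.2, 207.1], [308.7, 209.7]] ring [[349.5 205.1]] tip [[317.4 223. ]]
[0.4592 0.0846 0.1082] -0.00717777601072109
[0.4635 0.0884 0.0581] -0.004418726714333881
```

```bash
python3 -m pendant '[[85,[0,0,0],[0,0,6.5]],[85,[0,0,0],[0,0,6.5]],[85,[0,0,0],[0,0,6.5]],[85,[0,0,0],[0,0,6.5]],[85,[0,0,0],[0,0,6.5]],[85,[0,0,0],[0,0,6.5]],[85,[0,0,0],[0,0,6.5]],[85,[0,0,0],[0,0,5.9]]]' 25
python3 -m pendant '[[85,[-38,5,0],[0,0,0]],[85,[-38,5,0],[0,0,0]],[85,[-38,5,0],[0,0,0]],[85,[-38,5,0],[0,0,0]],[85,[-38,5,0],[0,0,0]],[85,[-38,5,0],[0,0,0]],[85,[-38,5,0],[0,0,0]],[85,[-38,5,0],[0,0,0]],[85,[-38,5,0],[0,0,0]],[85,[-38,5,0],[0,0,0]],[85,[-38,5,0],[0,0,0]],[85,[-38,5,0],[0,0,0]],[85,[-38,5,0],[0,0,0]],[85,[-38,5,0],[0,0,0]],[85,[0,0,0],[0,0,0]],[85,[0,0,0],[0,0,0]]]'
python3 - <<'E'
from h import *
f=save('wrist','w1.png'); save('scene','s1.png')
print(robot.read_state())
E
```

```text
time: 0.82
ee_pos: [0.2994, 0.6047, 0.2417]
tcp_rot: [0.63, 0.777, -0.001, 0.0]
contact_force: [-0.0, 0.7, 0.5]
gripper_width: 0.995
time: 2.15
ee_pos: [0.4811, 0.0983, 0.2421]
tcp_rot: [0.629, 0.777, -0.0, -0.0]
contact_force: [0.2, 0.6, -0.3]
gripper_width: 0.994
{'time': 2.25, 'joints': array([-1.45831518e-03, -1.28037987e-01,  2.01831830e+00,  5.93897251e-04,
        1.25217161e+00, -2.15372716e-01]), 'joint_vel': array([ 0.02845731, -0.00285227,  0.00169962, -0.00279431,  0.00190505,
       -0.00293199]), 'tau': array([-7.91070107e-01, -2.37976116e+01, -2.91562539e+01, -2.75125267e-02,
       -9.39739693e-03,  2.65992139e-04]), 'ee_pos': array([0.48043625, 0.10033388, 0.24200737]), 'tcp_rot': array([ 6.27652427e-01,  7.78493524e-01, -4.93626158e-05, -5.11520395e-04]), 'contact_force': array([-0.18571672,  0.37037694,  0.42083453]), 'ft_torque': array([-0.024831  , -0.02455486, -0.01080197]), 'gripper_width': 0.9939685937515018}
```

View pics/w1.png

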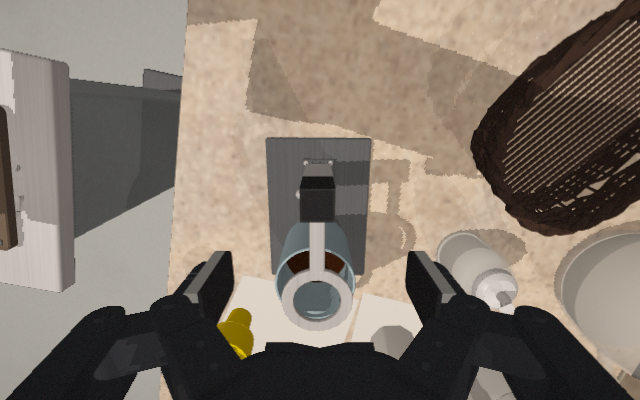

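Wrist view: stand aligned with the image; cap top face about (317,205), button at (299,194) on the left, ring centre (317,298), pads at (220,275) and (425,275).

```bash
python3 - <<'E'
from h import *
f=load('w1.png'); v,u=np.mgrid[0:400,0:640]; c=cloud(f)
cv2.imwrite('pics/c_w1.png',cv2.resize(f['pixels'][140:340,260:380,::-1],None,fx=3,fy=3,interpolation=cv2.INTER_CUBIC))
q=(c[...,2]>0.129)&(c[...,2]<0.146)&(u>290)&(u<345)&(v>165)&(v<226)&(f['pixels'].max(-1)<70)
P=onplane(f,np.c_[u[q],v[q]],.136)
print('cap',cv2.minAreaRect(P[:,:2].astype(np.float32)),P.mean(0),u[q].min(),u[q].max(),v[q].min(),v[q].max())
q=(c[...,2]>0.125)&(c[...,2]<0.146)&(v>262)&(u>270)&(u<360)&(v<335)
P=onplane(f,np.c_[u[q],v[q]],.136); d=P[:,:2]
print('ring',cv2.minEnclosingCircle(d.astype(np.float32)),d.mean(0),cv2.fitEllipse(cv2.convexHull((d*1e4).astype(np.float32))))
# plate
g=f['pixels'].astype(int); st=robot.read_state(); print(st['ee_pos'],st['time'])
print('tcp proj',proj(f,st['ee_pos']), proj(f,st['ee_pos']-[0,0,.106]))
T=f['camera_from_world']; print(T.round(3).tolist())
E
```

```text
cap ((0.480424702167511, 0.09581308811903), (0.02916058339178562, 0.03191442787647247), 11.299147605895996) [0.48027966 0.0960116  0.136     ] 300 335 186 222
ring ((0.499393492937088, 0.005969575606286526), 0.037241775542497635) [0.49927909 0.00576593] ((4995.59033203125, 48.01304626464844), (658.1581420898438, 729.639404296875), 11.529316902160645)
[0.48043625 0.10033388 0.24200737] 2.25
tcp proj [[317.46057416 261.69505918]] [[318.33710299 199.42949208]]
[[0.978, 0.21, -0.001, -0.491], [0.201, -0.935, 0.291, -0.042], [0.06, -0.285, -0.957, 0.378], [0.0, 0.0, 0.0, 1.0]]
```

View pics/c_w1.png

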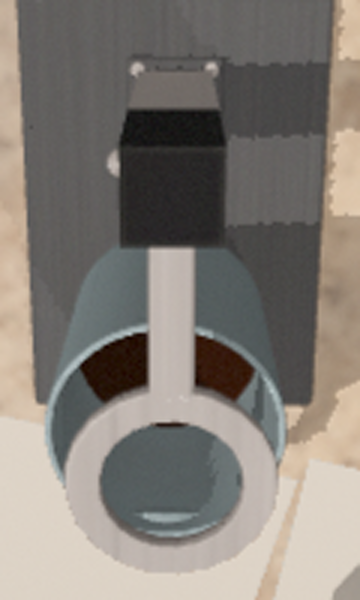

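```bash
python3 -m pendant '[[85,[-6,-2,15],[0,0,0]],[85,[0,0,25],[0,0,0]],[85,[0,0,25],[0,0,0]],[85,[0,0,20],[0,0,0]],[85,[0,0,0],[0,0,0]],[85,[0,0,0],[0,0,0]]]'
python3 - <<'E'
from h import *
f=save('wrist','w2.png'); g=save('scene','s2.png')
cv2.imwrite('pics/c_s2.png',cv2.resize(g['pixels'][120:260,240:400,::-1],None,fx=4,fy=4,interpolation=cv2.INTER_CUBIC))
st=robot.read_state(); print(st['ee_pos'],st['tcp_rot'],st['contact_force'])
E
```

```text
time: 2.75
ee_pos: [0.4789, 0.095, 0.1564]
tcp_rot: [0.627, 0.779, -0.001, -0.001]
contact_force: [-0.4, 0.3, 0.3]
gripper_width: 0.996
[0.48090301 0.09452196 0.1588635 ] [6.26922564e-01 7.79080659e-01 7.72396958e-04 9.10381649e-04] [ 0.05867529 -0.41304946  0.17651967]
```

View pics/w2.png

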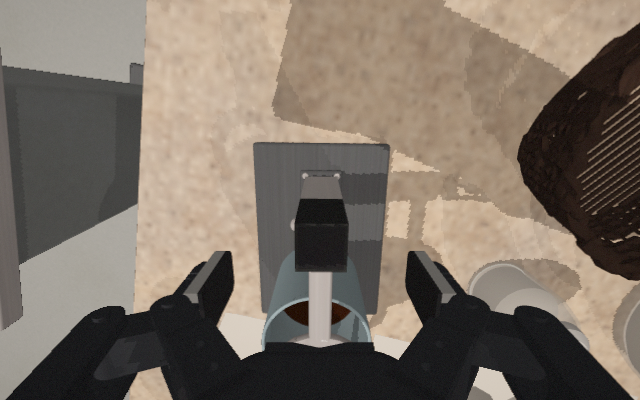

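View pics/c_s2.png

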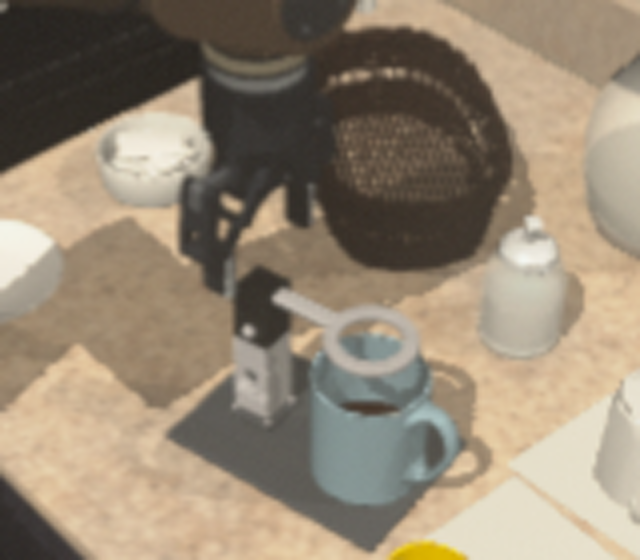

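```bash
python3 - <<'E'
from h import *
f=load('w2.png')
P=onplane(f,[[321.5,236]],.136)[0]
st=robot.read_state(); d=P-st['ee_pos']
a=np.radians(12.2); print(P,'tool x',d@[-np.sin(a),np.cos(a),0],'tool y',d@[np.cos(a),np.sin(a),0])
c=cloud(f)
# pad points: nearest depth near pads
for uv in [(228,256),(225,270),(215,290),(412,256),(415,270),(425,290)]:
    p=c[uv[1],uv[0]]-st['ee_pos']; print(uv,'x',round(p@[-np.sin(a),np.cos(a),0],4),'y',round(p@[np.cos(a),np.sin(a),0],4),'z',-p[2].round(4))
E
```

```text
[0.4791962  0.10224267 0.136     ] tool x 0.007907034308607995 tool y -3.668784272816275e-05
(228, 256) x 0.0102 y -0.0435 z -0.0055
(225, 270) x 0.0061 y -0.0435 z -0.0111
(215, 290) x 0.0049 y -0.0436 z -0.0246
(412, 256) x 0.0114 y 0.0413 z -0.0068
(415, 270) x 0.0073 y 0.0414 z -0.0121
(425, 290) x 0.0055 y 0.0418 z -0.0247
```

```bash
python3 - <<'E'
from h import *
for n,uv,b in (('w1.png',[317.2,205.8],[(299.8,189.5),(334.7,189.5),(299.8,222.3),(334.7,222.3)]),('w2.png',[321.5,236],[(295.5,200),(347.5,200),(295.5,272),(347.5,272)])):
    f=load(n); print(n,onplane(f,[uv],.136).round(4),onplane(f,b,.136).round(4).tolist(),at(f,[uv]).round(4))
    T=f['camera_from_world']; print((-T[:3,:3].T@T[:3,3]).round(4),T[2].round(4))
f=save('wrist','w3.png'); T=f['camera_from_world']; print((-T[:3,:3].T@T[:3,3]).round(4),T[2].round(4))
st=robot.read_state(); print(st['ee_pos'],st['joints'].round(4),st['time'])
cv2.imwrite('pics/c_w3.png',cv2.resize(f['pixels'][160:300,250:390,::-1],None,fx=4,fy=4,interpolation=cv2.INTER_CUBIC))
E
```

```text
w1.png [[0.4807 0.0946 0.136 ]] [[0.4636, 0.1055, 0.136], [0.4919, 0.1116, 0.136], [0.4692, 0.0769, 0.136], [0.4985, 0.0832, 0.136]] [[0.4807 0.0947 0.1361]]
[0.4663 0.1714 0.3737] [ 0.0602 -0.285  -0.9566  0.3783]
w2.png [[0.4792 0.1022 0.136 ]] [[0.461, 0.1197, 0.136], [0.4882, 0.1258, 0.136], [0.4694, 0.0768, 0.136], [0.4988, 0.0834, 0.136]] [[0.4793 0.1018 0.1351]]
[0.4639 0.1681 0.2881] [ 0.0598 -0.2847 -0.9568  0.2957]
[0.4652 0.1676 0.2905] [ 0.0648 -0.2849 -0.9564  0.2954]
[0.48124834 0.0942808  0.159291  ] [-0.0138 -0.0398  2.0961  0.      1.0819 -0.229 ] 2.9
```

View pics/c_w3.png

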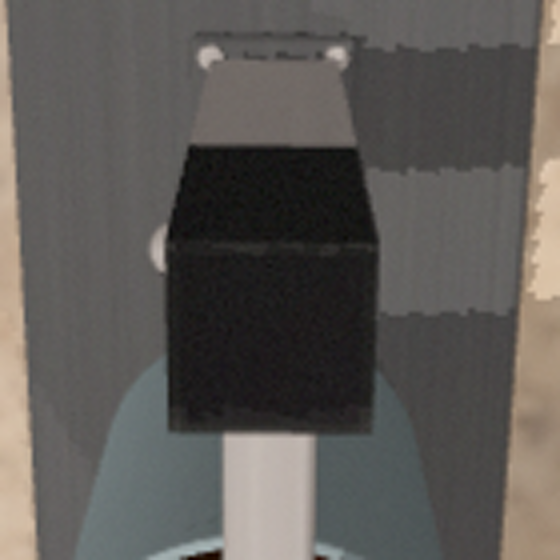

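```bash
python3 - <<'E'
from h import *
f=load('w3.png'); P=onplane(f,[[317.8,244]],.136)[0]
st=robot.read_state(); d=P-st['ee_pos']; c=cloud(f)
a=np.radians(12.2); X=np.array([-np.sin(a),np.cos(a),0]);Y=np.array([np.cos(a),np.sin(a),0])
print(P,'tool x',d@X,'tool y',d@Y, at(f,[[317.8,244]]))
for uv in [(228,256),(225,270),(412,256),(415,270)]:
    p=c[uv[1],uv[0]]-st['ee_pos']; print(uv,(p@X).round(4),(p@Y).round(4),-p[2].round(4))
E
```

```text
[0.48058998 0.09536571 0.136     ] tool x 0.0011995298270476762 tool y -0.0004142316584101785 [[0.48067411 0.09497013 0.13515446]]
(228, 256) 0.0092 -0.0422 -0.0066
(225, 270) 0.0054 -0.0422 -0.0126
(412, 256) 0.0103 0.0431 -0.0081
(415, 270) 0.0068 0.0429 -0.0145
```

```bash
python3 -m pendant '[[85,[0,-1,18],[0,0,0]],[85,[0,0,25],[0,0,0]],[85,[0,0,17],[0,0,0]],[85,[0,0,8],[0,0,0]],[85,[0,0,0],[0,0,0]],[85,[0,0,0],[0,0,0]],[85,[0,0,0],[0,0,0]]]'
python3 - <<'E'
from h import *
f=save('wrist','w4.png'); g=save('scene','s4.png')
cv2.imwrite('pics/c_s4.png',cv2.resize(g['pixels'][150:230,270:370,::-1],None,fx=6,fy=6,interpolation=cv2.INTER_CUBIC))
st=robot.read_state(); print(st['ee_pos'],st['contact_force'])
E
```

```text
time: 3.48
ee_pos: [0.4806, 0.0934, 0.0912]
tcp_rot: [0.628, 0.779, 0.001, 0.001]
contact_force: [0.2, -0.8, -0.2]
gripper_width: 0.995
[0.48047361 0.09340652 0.0910171 ] [ 0.50651008 -0.49111994 -0.40133525]
```

View pics/w4.png

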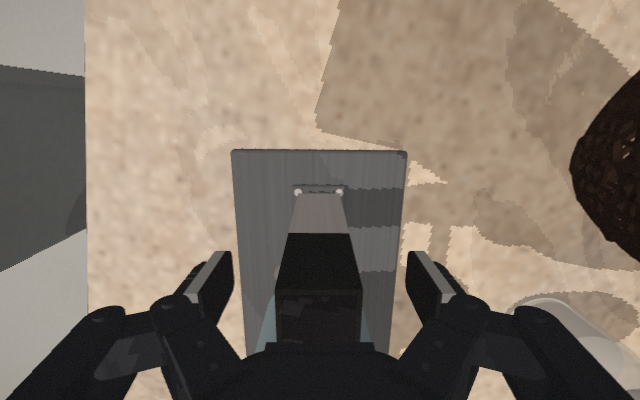

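View pics/c_s4.png

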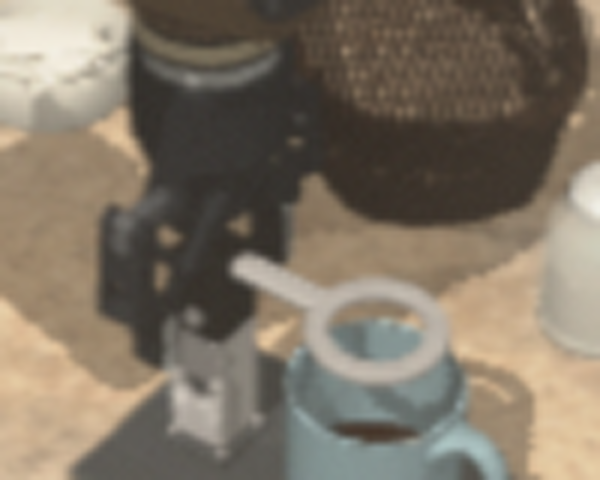

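Wrist view: cap at u 276–361 (centre 318.5) between the pads (232/408, mid 320): centred within 1 mm. Close.

```bash
python3 -m pendant '[[60,[0,0,0],[0,0,0]],[45,[0,0,0],[0,0,0]],[38,[0,0,0],[0,0,0]],[30,[0,0,0],[0,0,0]],[20,[0,0,0],[0,0,0]],[20,[0,0,0],[0,0,0]],[20,[0,0,0],[0,0,0]],[20,[0,0,0],[0,0,0]],[20,[0,0,0],[0,0,0]],[20,[0,0,0],[0,0,0]]]' 25
python3 - <<'E'
from h import *
f=save('wrist','w5.png'); g=save('scene','s5.png')
cv2.imwrite('pics/c_s5.png',cv2.resize(g['pixels'][150:230,270:370,::-1],None,fx=6,fy=6,interpolation=cv2.INTER_CUBIC))
st=robot.read_state(); print(st['ee_pos'],st['contact_force'],st['gripper_width']*85.4)
E
```

```text
time: 4.42
ee_pos: [0.48, 0.0935, 0.0897]
tcp_rot: [0.628, 0.778, 0.001, 0.001]
contact_force: [5.1, 1.7, -0.9]
gripper_width: 0.347
[0.47994974 0.09351438 0.08965539] [ 6.03119953  1.86519816 -0.70866705] 30.231518345794743
```

View pics/w5.png

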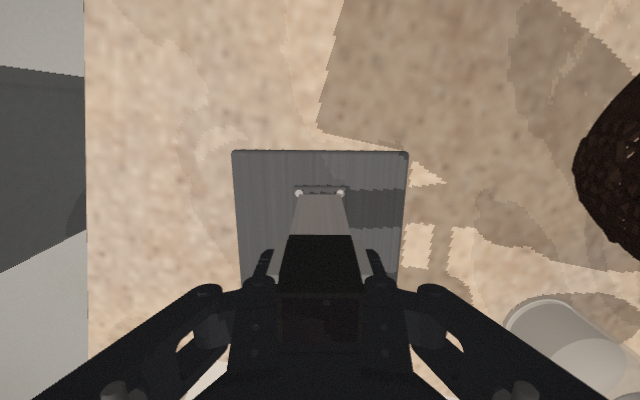

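View pics/c_s5.png

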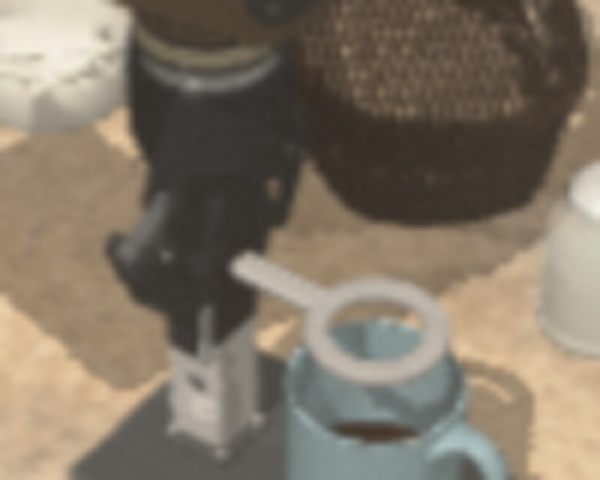

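```bash
python3 -m pendant '[[20,[0,0.5,0],[0,0,0]],[20,[0,0,-0.5],[0,0,0]],[20,[0,0,-0.5],[0,0,0]],[20,[0,0,-0.5],[0,0,0]]]'
python3 -m pendant '[[20,[0,0,-0.5],[0,0,0]],[20,[0,0,-0.5],[0,0,0]]]'
python3 -m pendant '[[20,[0,0,-0.5],[0,0,0]],[20,[0,0,-0.5],[0,0,0]]]'
```

```text
time: 4.85
ee_pos: [0.4799, 0.0935, 0.0899]
tcp_rot: [0.628, 0.778, 0.001, 0.001]
contact_force: [8.0, 1.6, -8.8]
gripper_width: 0.351
time: 5.02
ee_pos: [0.4799, 0.0935, 0.0908]
tcp_rot: [0.628, 0.778, 0.001, 0.001]
contact_force: [7.7, 1.4, -8.3]
gripper_width: 0.352
time: 5.18
ee_pos: [0.4799, 0.0935, 0.0917]
tcp_rot: [0.628, 0.778, 0.001, 0.001]
contact_force: [8.6, 1.5, -8.1]
gripper_width: 0.35
```

```bash
python3 -m pendant '[[20,[0,0,-0.5],[0,0,0]],[20,[0,0,-0.5],[0,0,0]],[20,[0,0,-0.5],[0,0,0]]]'
python3 -m pendant '[[20,[0,0,-0.5],[0,0,0]],[20,[0,0,-0.5],[0,0,0]],[20,[0,0,-0.5],[0,0,0]]]'
python3 - <<'E'
from h import *
g=save('scene','s6.png'); 
cv2.imwrite('pics/c_s6.png',cv2.resize(g['pixels'][150:230,270:370,::-1],None,fx=6,fy=6,interpolation=cv2.INTER_CUBIC))
st=robot.read_state(); print(st['ee_pos'],st['contact_force'],st['gripper_width']*85.4)
E
```

```text
time: 5.43
ee_pos: [0.4799, 0.0935, 0.093]
tcp_rot: [0.628, 0.778, 0.001, 0.001]
contact_force: [8.7, 1.7, -10.1]
gripper_width: 0.35
time: 5.68
ee_pos: [0.4799, 0.0935, 0.0941]
tcp_rot: [0.628, 0.778, 0.001, 0.001]
contact_force: [10.8, 2.0, -11.4]
gripper_width: 0.354
[0.47992263 0.09351224 0.09440181] [ 8.70205437  1.88423996 -8.1451721 ] 30.040910873265823
```

View pics/c_s6.png

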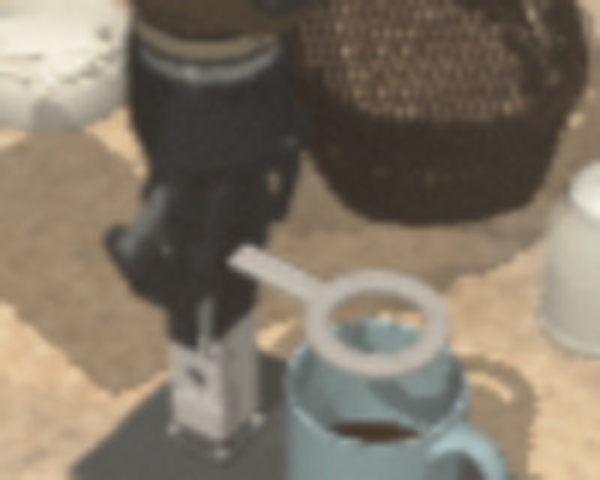

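```bash
python3 -m pendant '[[20,[0,-0.5,0],[0,0,0]],[20,[0,0,0],[0,0,0]],[20,[0,0,0],[0,0,0]]]'
python3 -m pendant '[[20,[0,-0.5,0],[0,0,0]],[20,[0,0,0],[0,0,0]],[20,[0,0,0],[0,0,0]]]'
```

```text
time: 5.98
ee_pos: [0.4799, 0.0935, 0.0949]
tcp_rot: [0.628, 0.778, 0.001, 0.001]
contact_force: [9.8, 2.7, -8.5]
gripper_width: 0.351
time: 6.23
ee_pos: [0.4799, 0.0935, 0.0953]
tcp_rot: [0.628, 0.778, 0.002, 0.001]
contact_force: [10.2, 2.7, -6.5]
gripper_width: 0.351
```

```bash
python3 -m pendant '[[20,[0,0.7,-0.7],[0,0,0]],[20,[0,0.7,-0.7],[0,0,0]],[20,[0,0.6,-0.7],[0,0,0]],[20,[0,0,-0.7],[0,0,0]]]'
python3 -m pendant '[[20,[0,0.5,-0.7],[0,0,0]],[20,[0,0.5,-0.7],[0,0,0]],[20,[0,0,-0.7],[0,0,0]],[20,[0,0,-0.7],[0,0,0]]]'
```

```text
time: 6.57
ee_pos: [0.4799, 0.0935, 0.0972]
tcp_rot: [0.628, 0.778, -0.0, -0.0]
contact_force: [5.1, -0.5, -7.9]
gripper_width: 0.348
time: 6.9
ee_pos: [0.4799, 0.0936, 0.1004]
tcp_rot: [0.628, 0.779, -0.002, -0.001]
contact_force: [-1.7, -3.6, -8.5]
gripper_width: 0.349
```

```bash
python3 -m pendant '[[20,[0,-0.3,-0.8],[0,0,0]],[20,[0,-0.2,-0.8],[0,0,0]],[20,[0,0,-0.8],[0,0,0]],[20,[0,0,-0.8],[0,0,0]],[20,[0,0,-0.8],[0,0,0]],[20,[0,0,-0.8],[0,0,0]],[20,[0,0,-0.8],[0,0,0]],[20,[0,0,-0.8],[0,0,0]]]'
python3 -m pendant '[[20,[0,0,-0.8],[0,0,0]],[20,[0,0,-0.8],[0,0,0]],[20,[0,0,-0.8],[0,0,0]],[20,[0,0,-0.8],[0,0,0]],[20,[0,0,-0.8],[0,0,0]],[20,[0,0,-0.8],[0,0,0]],[20,[0,0,-0.8],[0,0,0]],[20,[0,0,-0.8],[0,0,0]]]'
```

```text
time: 7.57
ee_pos: [0.4799, 0.0936, 0.1074]
tcp_rot: [0.627, 0.779, -0.001, -0.001]
contact_force: [-4.5, -4.1, -7.3]
gripper_width: 0.347
time: 8.23
ee_pos: [0.4799, 0.0936, 0.1138]
tcp_rot: [0.627, 0.779, -0.001, -0.001]
contact_force: [-4.2, -4.4, -7.4]
gripper_width: 0.348
```

```bash
python3 -m pendant '[[20,[0,-0.3,-0.5],[0,0,0]],[20,[0,-0.3,-0.5],[0,0,0]],[20,[0,0,-0.5],[0,0,0]],[20,[0,0,-0.5],[0,0,0]],[20,[0,0,-0.5],[0,0,0]],[20,[0,0,-0.5],[0,0,0]]]' | sed -n '1,2p;4p'
python3 -m pendant '[[20,[0,0,-0.5],[0,0,0]],[20,[0,0,-0.5],[0,0,0]],[20,[0,0,-0.5],[0,0,0]]]'| sed -n '1,2p;4p'

```

```text
time: 8.73
ee_pos: [0.48, 0.0936, 0.117]
contact_force: [-3.7, -3.8, -7.4]
time: 8.98
ee_pos: [0.48, 0.0936, 0.1185]
contact_force: [-3.6, -4.0, -7.3]
```

```bash
python3 -m pendant '[[20,[0,0,-0.5],[0,0,0]],[20,[0,0,-0.5],[0,0,0]]]'| sed -n '1,2p;4p'

```

```text
time: 9.15
ee_pos: [0.48, 0.0936, 0.1195]
contact_force: [-3.6, -3.7, -6.6]
```

```bash
python3 -m pendant '[[20,[0,0,-0.5],[0,0,0]],[20,[0,0,-0.5],[0,0,0]]]'| sed -n '1,2p;4p'

```

```text
time: 9.32
ee_pos: [0.4799, 0.0936, 0.1205]
contact_force: [-4.3, -3.8, -5.8]
```

```bash
python3 -m pendant '[[20,[0,0,-0.5],[0,0,0]],[20,[0,0,-0.5],[0,0,0]]]'| sed -n '1,2p;4p'

```

```text
time: 9.48
ee_pos: [0.4799, 0.0936, 0.1215]
contact_force: [-2.8, -4.2, -8.1]
```

```bash
python3 -m pendant '[[20,[0,0,-0.5],[0,0,0]],[20,[0,0,-0.5],[0,0,0]]]'| sed -n '1,2p;4p'

```

```text
time: 9.65
ee_pos: [0.4799, 0.0936, 0.1225]
contact_force: [-3.7, -3.9, -7.1]
```

```bash
python3 -m pendant '[[20,[0,0,-0.5],[0,0,0]],[20,[0,0,-0.5],[0,0,0]]]'| sed -n '1,2p;4p'

```

```text
time: 9.82
ee_pos: [0.48, 0.0936, 0.1235]
contact_force: [-4.4, -4.9, -7.1]
```

```bash
python3 -m pendant '[[20,[0,0,-0.5],[0,0,0]],[20,[0,0,-0.5],[0,0,0]]]'| sed -n '1,2p;4p'

```

```text
time: 9.98
ee_pos: [0.48, 0.0936, 0.1245]
contact_force: [-3.7, -3.5, -7.4]
```

```bash
python3 -m pendant '[[20,[0,0,-0.5],[0,0,0]],[20,[0,0,-0.5],[0,0,0]]]'| sed -n '1,2p;4p'
python3 - <<'E'
from h import *
g=save('scene','s7.png'); 
cv2.imwrite('pics/c_s7.png',cv2.resize(g['pixels'][150:230,270:370,::-1],None,fx=6,fy=6,interpolation=cv2.INTER_CUBIC))
E
```

```text
time: 10.15
ee_pos: [0.48, 0.0936, 0.1255]
contact_force: [-3.2, -4.3, -8.2]
```

View pics/c_s7.png

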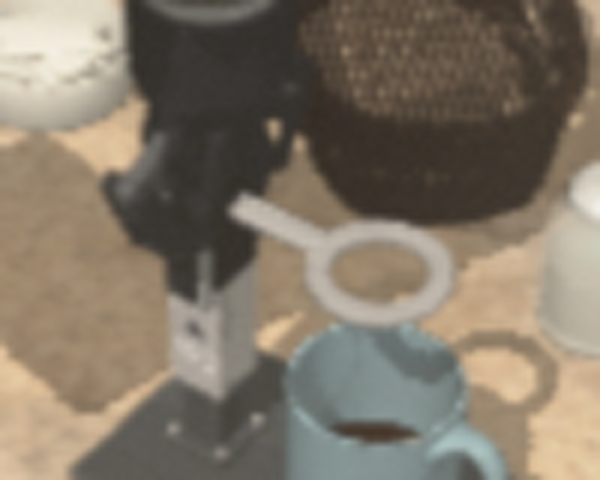

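Hole now at crop (193,327); the button's spot is about (190,315), so roughly 6–9 mm remain.

```bash
python3 -m pendant '[[20,[0,0,-0.5],[0,0,0]],[20,[0,0,-0.5],[0,0,0]],[20,[0,0,-0.5],[0,0,0]],[20,[0,0,-0.5],[0,0,0]]]'| sed -n '1,2p;4p'

```

```text
time: 10.53
ee_pos: [0.4799, 0.0936, 0.1275]
contact_force: [-3.5, -2.9, -7.3]
```

```bash
python3 -m pendant '[[20,[0,0,-0.5],[0,0,0]],[20,[0,0,-0.5],[0,0,0]]]'| sed -n '1,2p;4p'

```

```text
time: 10.7
ee_pos: [0.4799, 0.0936, 0.1285]
contact_force: [-3.3, -4.0, -8.3]
```

```bash
python3 -m pendant '[[20,[0,0,-0.5],[0,0,0]],[20,[0,0,-0.5],[0,0,0]]]'| sed -n '1,2p;4p'

```

```text
time: 10.87
ee_pos: [0.4799, 0.0936, 0.1295]
contact_force: [-4.0, -4.7, -6.4]
```

```bash
python3 -m pendant '[[20,[0,0,-0.5],[0,0,0]],[20,[0,0,-0.5],[0,0,0]]]'| sed -n '1,2p;4p'

```

```text
time: 11.03
ee_pos: [0.48, 0.0936, 0.1306]
contact_force: [-3.2, -3.7, -6.8]
```

```bash
python3 -m pendant '[[20,[0,0,-0.5],[0,0,0]],[20,[0,0,-0.5],[0,0,0]]]'| sed -n '1,2p;4p'

```

```text
time: 11.2
ee_pos: [0.4799, 0.0936, 0.1317]
contact_force: [-5.2, -4.0, -6.3]
```

```bash
python3 -m pendant '[[20,[0,0,-0.4],[0,0,0]],[20,[0,0,-0.4],[0,0,0]]]'| sed -n '1,2p;4p'

```

```text
time: 11.37
ee_pos: [0.48, 0.0936, 0.1328]
contact_force: [-5.7, -3.4, -5.3]
```

```bash
python3 -m pendant '[[20,[0,0,-0.3],[0,0,0]],[20,[0,0,0],[0,0,0]]]'| sed -n '1,2p;4p'
python3 - <<'E'
from h import *
g=save('scene','s8.png'); 
cv2.imwrite('pics/c_s8.png',cv2.resize(g['pixels'][150:230,270:370,::-1],None,fx=6,fy=6,interpolation=cv2.INTER_CUBIC))
st=robot.read_state(); print(st['ee_pos'],st['contact_force'])
E
```

```text
time: 11.53
ee_pos: [0.48, 0.0936, 0.1334]
contact_force: [-6.9, -4.1, -1.9]
[0.47996983 0.09359788 0.13350175] [-6.54427037 -3.55936334 -0.92587248]
```

View pics/c_s8.png

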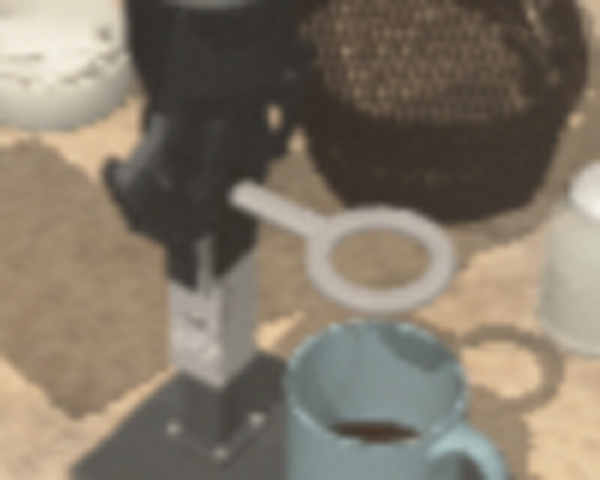

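```bash
python3 - <<'E'
from h import *
g=load('s8.png'); a=load('s0.png') if 0 else load('scene0.png')
x=np.hstack([cv2.resize(q['pixels'][185:225,290:320,::-1],None,fx=13,fy=13,interpolation=cv2.INTER_CUBIC) for q in (a,g)])
cv2.imwrite('pics/c_s8b.png',x)
E
```

```text
(no output)
```

View pics/c_s8b.png

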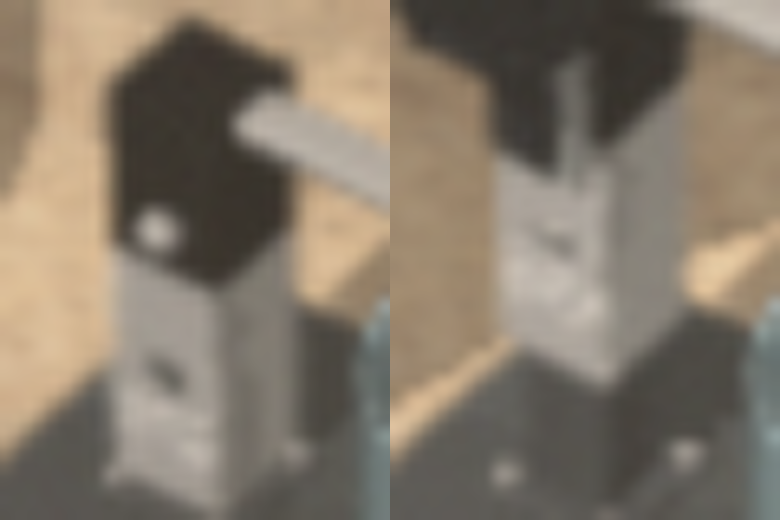

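```bash
python3 -m pendant '[[20,[0,0,-0.3],[0,0,0]],[20,[0,0,-0.2],[0,0,0]]]'| sed -n '1,2p;4p'

```

```text
time: 11.75
ee_pos: [0.48, 0.0936, 0.134]
contact_force: [-5.5, -3.4, -2.2]
```

```bash
python3 -m pendant '[[20,[0,0,-0.3],[0,0,0]],[20,[0,0,0],[0,0,0]]]'| sed -n '1,2p;4p'

```

```text
time: 11.92
ee_pos: [0.48, 0.0936, 0.1343]
contact_force: [-6.5, -4.1, -2.6]
```

```bash
python3 -m pendant '[[20,[0,0,-0.3],[0,0,0]],[20,[0,0,0],[0,0,0]]]'| sed -n '1,2p;4p'
python3 - <<'E'
from h import *
g=save('scene','s9.png');a=load('scene0.png')
x=np.hstack([cv2.resize(q['pixels'][185:225,290:320,::-1],None,fx=13,fy=13,interpolation=cv2.INTER_CUBIC) for q in (a,g)])
cv2.imwrite('pics/c_s9b.png',x)
E
```

```text
time: 12.08
ee_pos: [0.48, 0.0936, 0.1344]
contact_force: [-5.8, -4.4, -3.2]
```

View pics/c_s9b.png

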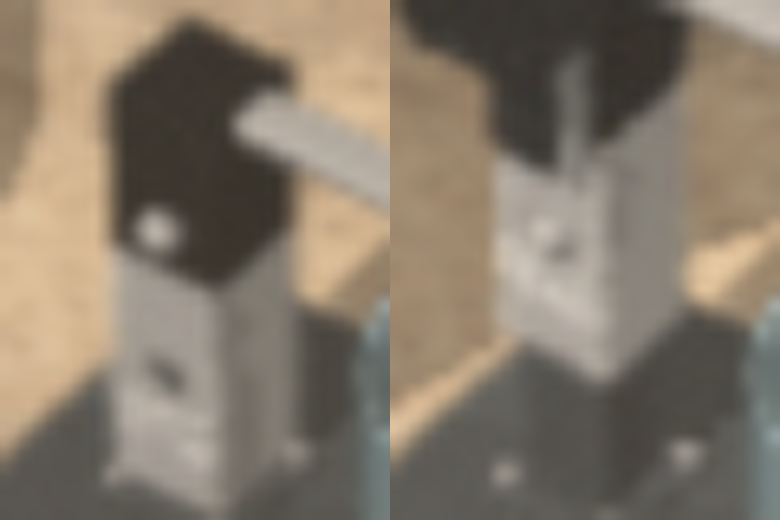

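Button dome is visible out through the next hole at the fixed button spot (right panel (547,230)), and the tube has stalled: locked, about 44 mm up. Release and go up.

```bash
python3 -m pendant '[[45,[0,0,0],[0,0,0]],[85,[0,0,0],[0,0,0]],[85,[0,0,0],[0,0,0]],[85,[0,0,0],[0,0,0]],[85,[0,0,0],[0,0,0]],[85,[0,0,0],[0,0,0]],[85,[0,0,0],[0,0,0]],[85,[0,0,0],[0,0,0]]]'
python3 -m pendant '[[85,[0,0,-10],[0,0,0]],[85,[0,0,-25],[0,0,0]],[85,[0,0,-30],[0,0,0]],[85,[0,0,-30],[0,0,0]],[85,[0,0,-15],[0,0,0]],[85,[0,0,0],[0,0,0]],[85,[0,0,0],[0,0,0]]]'
python3 - <<'E'
from h import *
f=save('wrist','w10.png')
st=robot.read_state(); print(st['ee_pos'],st['contact_force'])
E
```

```text
time: 12.8
ee_pos: [0.4806, 0.0937, 0.134]
tcp_rot: [0.628, 0.779, 0.0, 0.0]
contact_force: [-0.6, -0.3, -0.6]
gripper_width: 0.994
time: 13.38
ee_pos: [0.481, 0.0937, 0.2453]
tcp_rot: [0.628, 0.779, 0.001, 0.001]
contact_force: [-0.7, 0.2, -0.2]
gripper_width: 0.993
[0.48016979 0.09366843 0.24352498] [ 0.28849087 -0.06333506 -0.89097179]
```

View pics/w10.png

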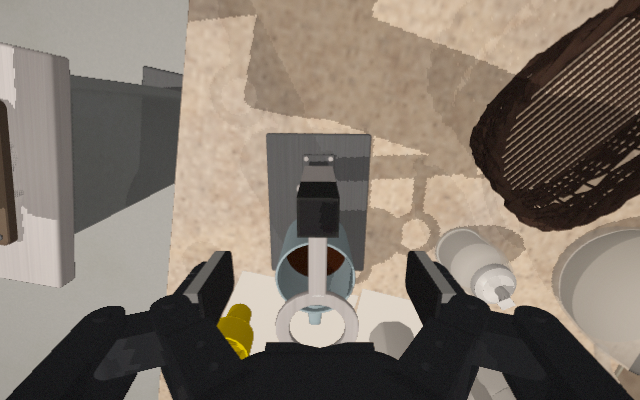

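Wrist view: cap at (318,215) stayed up after letting go, button visible at (298,188), ring at (316,320). Move over the ring for a measurement, on the way to the dripper.

```bash
python3 -m pendant '[[85,[-30,0,-5],[0,0,0]],[85,[-35,0,0],[0,0,0]],[85,[-28,0,0],[0,0,0]],[85,[0,0,0],[0,0,0]],[85,[0,0,0],[0,0,0]],[85,[0,0,0],[0,0,0]],[85,[0,0,0],[0,0,0]]]'
python3 - <<'E'
from h import *
f=save('wrist','w11.png');save('top','t11.png')
st=robot.read_state(); print(st['ee_pos'],st['tcp_rot'])
cv2.imwrite('pics/c_w11.png',cv2.resize(f['pixels'][100:320,200:440,::-1],None,fx=2.5,fy=2.5,interpolation=cv2.INTER_CUBIC))
E
```

```text
time: 14.02
ee_pos: [0.4996, 0.0037, 0.2478]
tcp_rot: [0.627, 0.779, -0.0, -0.001]
contact_force: [-1.0, -0.4, -0.7]
gripper_width: 0.992
[0.49987347 0.00381233 0.2483956 ] [ 6.27006074e-01  7.79014200e-01 -1.55883027e-04 -4.83581804e-04]
```

View pics/c_w11.png

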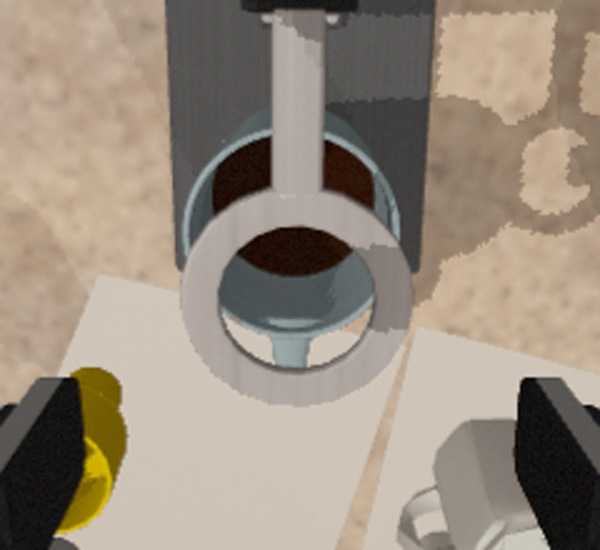

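```bash
python3 - <<'E'
from h import *
f=load('w11.png'); v,u=np.mgrid[0:400,0:640]; c=cloud(f)
zr=np.median(c[216:220,280:284,2]); print('ring z',zr, np.median(c[216:220,358:362,2]))
q=((c[...,2]>0.168)&(c[...,2]<0.195)&(u>260)&(u<375)&(v>180)&(v<270)).astype(np.uint8)
P=onplane(f,np.c_[u[q>0],v[q>0]],.1805)[:,:2]
# points lower half + sides, exclude arm: outer contour
cs,h=cv2.findContours(q,cv2.RETR_CCOMP,cv2.CHAIN_APPROX_NONE)
def cf(d):
    A=np.c_[2*d,np.ones(len(d))]; s=np.linalg.lstsq(A,(d**2).sum(1),rcond=None)[0]; return s[:2].round(4),np.sqrt(s[2]+s[:2]@s[:2]).round(4)
st=robot.read_state(); a=np.radians(12.2); X=np.array([-np.sin(a),np.cos(a)]);Y=np.array([np.cos(a),np.sin(a)])
for k in sorted(cs,key=len)[-2:]:
    k=k.reshape(-1,2); k=k[(k[:,1]>195)]; w=onplane(f,k,.1805)[:,:2]; r=cf(w); d=r[0]-st['ee_pos'][:2]; print(len(k),r,'tool',d@X,d@Y)
p=onplane(f,[[318.8,219]],.1805)[0,:2]; d=p-st['ee_pos'][:2]; print(p,d@X,d@Y, st['ee_pos'])
t=load('t11.png'); 
cv2.imwrite('pics/c_t11.png',cv2.resize(t['pixels'][180:280,300:480,::-1],None,fx=4,fy=4,interpolation=cv2.INTER_CUBIC))
E
```

```text
ring z 0.1810452667316065 0.1807926361432792
132 (array([0.4995, 0.0031]), np.float64(0.0222)) tool -0.0006173226358948556 -0.0005155655679369949
173 (array([0.4997, 0.0022]), np.float64(0.0332)) tool -0.0015392619000434147 -0.000510274705889647
[0.49988312 0.0031647 ] -0.0006350504768963691 -0.00012742579694865143 [0.49987347 0.00381233 0.2483956 ]
```

```bash
python3 -m pendant '[[85,[-30,-19,0],[0,0,0]],[85,[-30,-19,0],[0,0,0]],[85,[-30,-19,0],[0,0,0]],[85,[-30,-19,0],[0,0,0]],[85,[-30,-19,10],[0,0,0]],[85,[-30,-19,15],[0,0,0]],[85,[-30,-19,15],[0,0,0]],[85,[-29,-19,20],[0,0,0]],[85,[0,0,0],[0,0,0]],[85,[0,0,0],[0,0,0]],[85,[0,0,0],[0,0,0]],[85,[0,0,0],[0,0,0]]]'
python3 - <<'E'
from h import *
f=save('wrist','w12.png')
st=robot.read_state(); print(st['ee_pos'],st['tcp_rot'],st['joints'])
E
```

```text
time: 15.12
ee_pos: [0.4034, -0.2622, 0.1898]
tcp_rot: [0.627, 0.779, 0.0, 0.001]
contact_force: [-0.0, 0.5, -0.2]
gripper_width: 0.995
[ 0.40345084 -0.26214145  0.18988182] [6.26703719e-01 7.79257155e-01 1.95527775e-06 8.57124135e-04] [-7.87576628e-01 -9.94667686e-02  2.09157861e+00  2.11127767e-04
  1.14777741e+00 -1.00382697e+00]
```

View pics/w12.png

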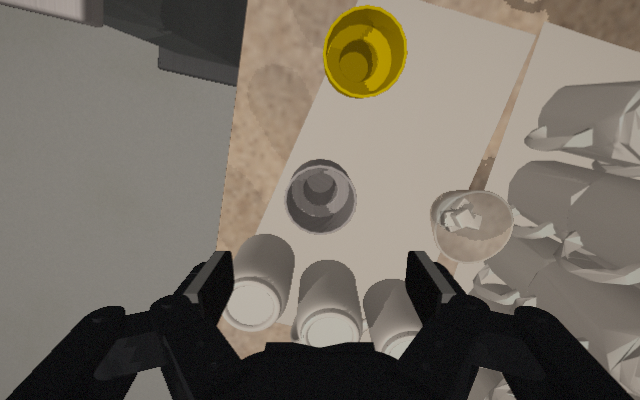

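```bash
python3 - <<'E'
from h import *
f=load('w12.png'); v,u=np.mgrid[0:400,0:640]; c=cloud(f)
st=robot.read_state(); a=np.radians(12.2); X=np.array([-np.sin(a),np.cos(a)]);Y=np.array([np.cos(a),np.sin(a)])
q=(c[...,2]>0.076)&(c[...,2]<0.095)&(u>270)&(u<375)&(v>150)&(v<245)
w=onplane(f,np.c_[u[q],v[q]],.084)[:,:2]
ce,r=cv2.minEnclosingCircle(w.astype(np.float32)); d=np.array(ce)-st['ee_pos'][:2]; print('rim',ce,r,'tool',d@X,d@Y, 'pix',u[q].min(),u[q].max(),v[q].min(),v[q].max())
for p in [(322,162),(322,234),(287,198),(357,198)]: print(p,onplane(f,[p],.084).round(4))
# obstacles in top view relative to dripper
t=load('top0.png'); C=cloud(t); rel=C[...,:2]-np.array(ce)
tx=rel@X; ty=rel@Y; m=(C[...,2]>0.03)&(abs(tx)<.12)&(abs(ty)<.12)&(np.hypot(tx,ty)>.04)
for lo,hi in ((-.12,-.09),(-.09,-.075),(-.075,-.06),(-.06,-.045)):
    k=m&(tx>lo)&(tx<hi); print(lo,hi,k.sum(), C[...,2][k].max() if k.any() else 0, (ty[k].min(),ty[k].max()) if k.any() else 0)
k=m&(abs(tx)<.03); print('jaw dir',k.sum(),ty[k])
E
```

```text
rim (0.4043883979320526, -0.26042911410331726) 0.03144107386469841 tool 0.0014755340533924796 0.0012782392406111881 pix 284 356 163 234
(322, 162) [[ 0.399  -0.2287  0.084 ]]
(322, 234) [[ 0.4127 -0.2902  0.084 ]]
(287, 198) [[ 0.377  -0.2646  0.084 ]]
(357, 198) [[ 0.4342 -0.252   0.084 ]]
-0.12 -0.09 545 0.09556166534145794 (np.float64(-0.11801310628584132), np.float64(0.038758581140831375))
-0.09 -0.075 157 0.09668952865488789 (np.float64(-0.0976908249206695), np.float64(-0.03482820716468444))
-0.075 -0.06 155 0.09464605234777856 (np.float64(-0.08835188913427719), np.float64(0.11759917105809313))
-0.06 -0.045 13 0.054899482636683095 (np.float64(0.11179687499387411), np.float64(0.1199575792749841))
jaw dir 9 [0.11794325 0.11735143 0.11597646 0.11786374 0.11733168 0.11324324
 0.11176207 0.11130604 0.11040397]
```

```bash
python3 -m pendant '[[85,[1.5,1.5,25],[0,0,0]],[85,[0,0,35],[0,0,0]],[85,[0,0,35],[0,0,0]],[85,[0,0,25],[0,0,0]],[85,[0,0,11],[0,0,0]],[85,[0,0,0],[0,0,0]],[85,[0,0,0],[0,0,0]]]' 30
python3 - <<'E'
from h import *
f=save('wrist','w13.png'); g=save('scene','s13.png')
cv2.imwrite('pics/c_s13.png',cv2.resize(g['pixels'][230:350,310:450,::-1],None,fx=4,fy=4,interpolation=cv2.INTER_CUBIC))
E
```

```text
time: 15.75
ee_pos: [0.4045, -0.2611, 0.0588]
tcp_rot: [0.627, 0.779, -0.0, 0.0]
contact_force: [0.6, -0.6, -0.1]
gripper_width: 0.996
```

View pics/w13.png

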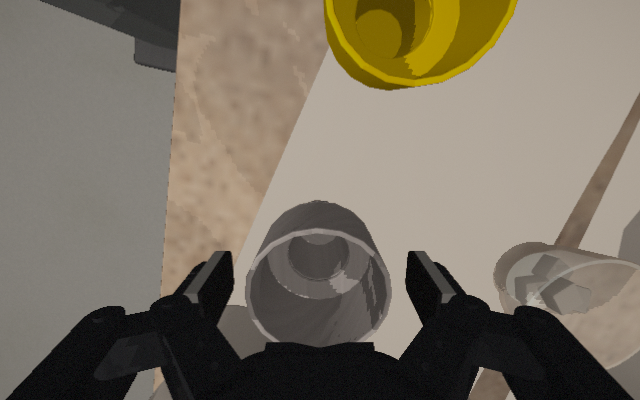

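View pics/c_s13.png

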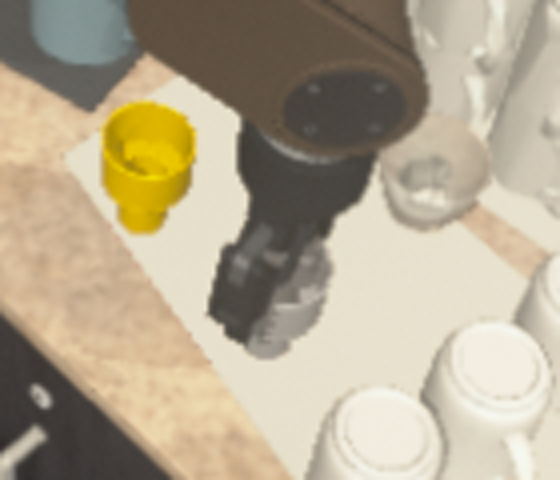

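Grey steel dripper centred between pads (rim u 247–391, mid 319; pads mid 320). The clear bowl and mugs are clear. Close.

```bash
python3 -m pendant '[[70,[0,0,0],[0,0,0]],[64,[0,0,0],[0,0,0]],[58,[0,0,0],[0,0,0]],[50,[0,0,0],[0,0,0]],[50,[0,0,0],[0,0,0]],[50,[0,0,0],[0,0,0]],[50,[0,0,0],[0,0,0]],[50,[0,0,0],[0,0,0]]]' 30
python3 -m pendant '[[50,[0,0,-5],[0,0,0]],[50,[0,0,-10],[0,0,0]],[50,[0,0,-10],[0,0,0]],[50,[0,0,-15],[0,0,0]],[50,[0,0,0],[0,0,0]],[50,[0,0,0],[0,0,0]]]'
python3 - <<'E'
from h import *
f=save('wrist','w14.png'); g=save('scene','s14.png')
cv2.imwrite('pics/c_s14.png',cv2.resize(g['pixels'][210:330,310:450,::-1],None,fx=4,fy=4,interpolation=cv2.INTER_CUBIC))
st=robot.read_state(); print(st['ee_pos'],st['contact_force'],st['gripper_width']*85.4)
E
```

```text
time: 16.52
ee_pos: [0.4045, -0.2622, 0.0597]
tcp_rot: [0.628, 0.779, -0.0, 0.001]
contact_force: [-0.4, 0.4, 5.4]
gripper_width: 0.7
time: 17.02
ee_pos: [0.4043, -0.2619, 0.0993]
tcp_rot: [0.628, 0.779, -0.0, 0.002]
contact_force: [-0.1, 0.9, -2.3]
gripper_width: 0.702
[ 0.40334323 -0.26094198  0.09760624] [-0.19299912 -0.43228252 -1.59572936] 59.721614250232385
```

View pics/w14.png

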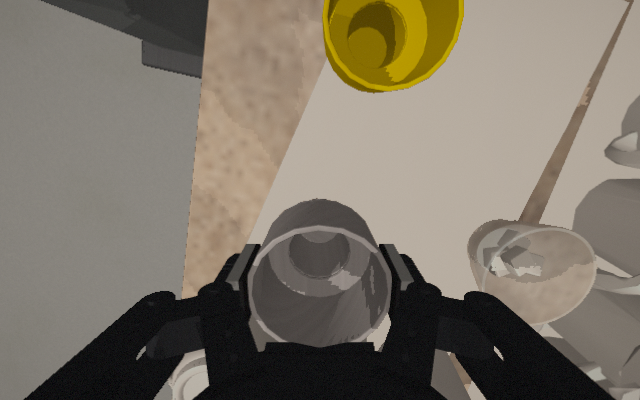

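View pics/c_s14.png

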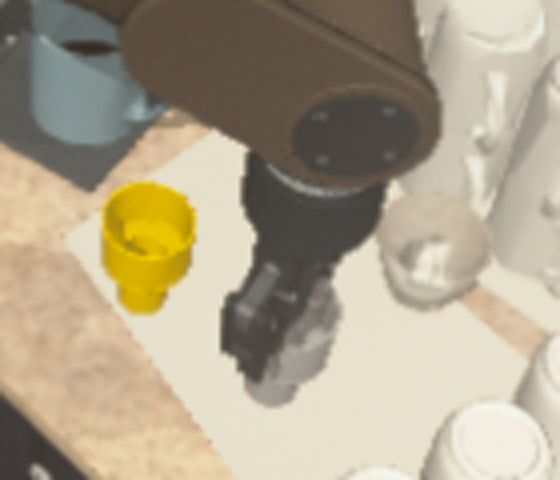

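```bash
python3 - <<'E'
from h import *
f=load('w14.png'); st=robot.read_state(); e=st['ee_pos']; a=np.radians(12.2); X=np.array([-np.sin(a),np.cos(a)]);Y=np.array([np.cos(a),np.sin(a)])
cv2.imwrite('pics/c_w14.png',cv2.resize(f['pixels'][190:360,230:410,::-1],None,fx=3.3,fy=3.3,interpolation=cv2.INTER_CUBIC))
T=f['camera_from_world']; print('cam-tcp', (-T[:3,:3].T@T[:3,3]-e).round(4))
for z in (e[2]+.025,):
    for p in [(320,227),(249,284),(391,284)]:
        d=onplane(f,[p],z)[0,:2]-e[:2]; print(p,(d@X).round(4),(d@Y).round(4))
E
```

```text
cam-tcp [-0.0146  0.0725  0.1331]
(320, 227) 0.0293 0.0016
(249, 284) 0.0035 -0.028
(391, 284) 0.0036 0.0314
```

View pics/c_w14.png

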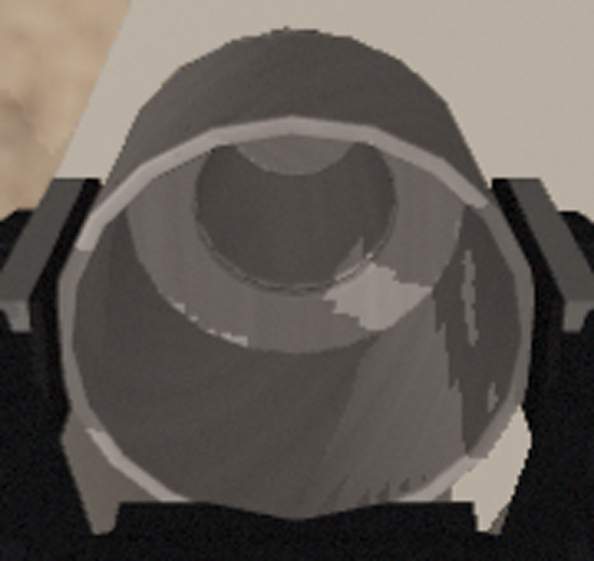

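```bash
python3 -m pendant '[[50,[0,0,-15],[0,0,0]],[50,[0,0,-30],[0,0,0]],[50,[0,0,-35],[0,0,0]],[50,[0,0,-35],[0,0,0]],[50,[0,0,-35],[0,0,0]],[50,[10,6,-16],[0,0,0]],[50,[20,13,0],[0,0,0]],[50,[30,19,0],[0,0,0]],[50,[30,19,0],[0,0,0]],[50,[30,19,0],[0,0,0]],[50,[30,19,0],[0,0,0]],[50,[30,19,0],[0,0,0]],[50,[27,17,0],[0,0,0]],[50,[20,13,0],[0,0,0]],[50,[9.5,6,0],[0,0,0]],[50,[0,0,0],[0,0,0]],[50,[0,0,0],[0,0,0]],[50,[0,0,0],[0,0,0]]]'
python3 - <<'E'
from h import *
f=save('wrist','w15.png'); g=save('scene','s15.png'); t=save('top','t15.png')
cv2.imwrite('pics/c_s15.png',cv2.resize(g['pixels'][130:250,260:400,::-1],None,fx=4.5,fy=4.5,interpolation=cv2.INTER_CUBIC))
st=robot.read_state(); print(st['ee_pos'],st['tcp_rot'],st['gripper_width']*85.4,st['contact_force'])
E
```

```text
time: 18.62
ee_pos: [0.4996, 0.0008, 0.2633]
tcp_rot: [0.628, 0.778, -0.001, -0.0]
contact_force: [-0.6, -0.2, -1.4]
gripper_width: 0.701
[0.49978582 0.00054709 0.26383087] [ 6.28324913e-01  7.77951010e-01 -1.70706600e-04 -1.92264921e-05] 59.549517291146316 [-0.24693816  0.1164944  -0.3107679 ]
```

View pics/w15.png

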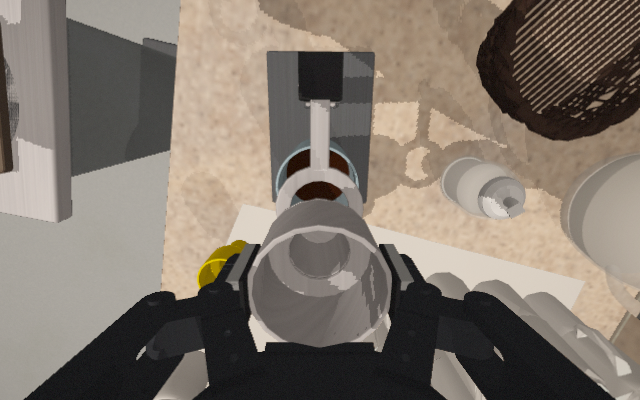

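View pics/c_s15.png

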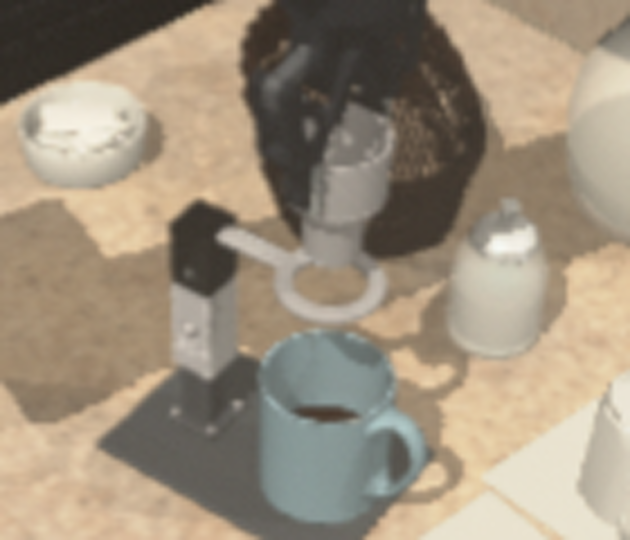

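```bash
python3 -m pendant '[[50,[1,0,10],[0,0,0]],[50,[1,0,10],[0,0,0]],[50,[0,0,0],[0,0,0]],[50,[0,0,0],[0,0,0]],[50,[0,0,0],[0,0,0]]]'
python3 - <<'E'
from h import *
g=save('scene','s16.png'); t=save('top','t16.png')
st=robot.read_state(); e=st['ee_pos']; print(e)
for k,fr in (('scene',g),('top',t)):
    print(k,'ring',proj(fr,[.4996,.0027,.1805]).round(1),'spout',proj(fr,[e[0],e[1],e[2]-.059]).round(1),'rim',proj(fr,[e[0],e[1],e[2]+.025]).round(1))
cv2.imwrite('pics/c_s16.png',cv2.resize(g['pixels'][150:220,300:370,::-1],None,fx=8,fy=8,interpolation=cv2.INTER_CUBIC))
cv2.imwrite('pics/c_t16.png',cv2.resize(t['pixels'][170:240,310:390,::-1],None,fx=8,fy=8,interpolation=cv2.INTER_CUBIC))
E
```

```text
time: 19.18
ee_pos: [0.4994, 0.0036, 0.2435]
tcp_rot: [0.628, 0.779, -0.0, -0.0]
contact_force: [0.8, 0.3, -0.8]
gripper_width: 0.698
[0.49980367 0.00361957 0.24424029]
scene ring [[333.2 191.8]] spout [[333.1 190.2]] rim [[334.3 165.3]]
top ring [[350.6 201. ]] spout [[350.3 200.6]] rim [[352.6 193.7]]
```

View pics/c_s16.png

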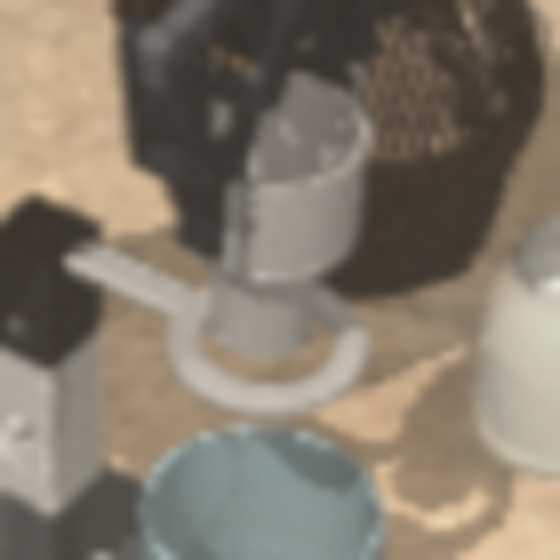

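View pics/c_t16.png

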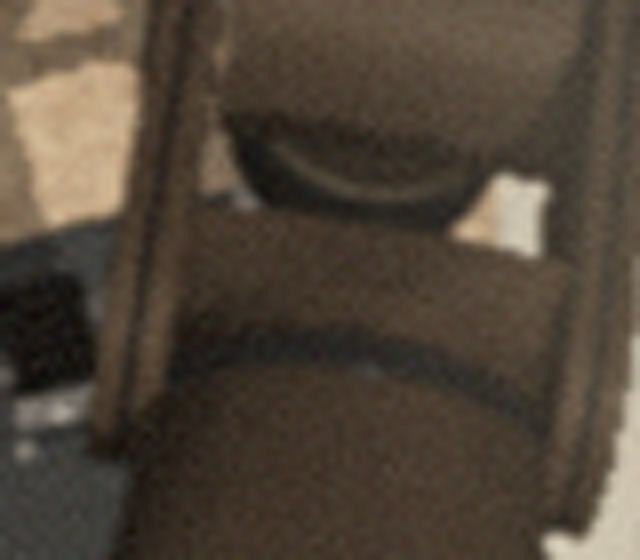

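```bash
python3 -m pendant '[[50,[-1.2,0.4,0],[0,0,0]],[50,[0,0,3],[0,0,0]],[50,[0,0,4],[0,0,0]],[50,[0,0,4],[0,0,0]],[50,[0,0,0],[0,0,0]],[50,[0,0,0],[0,0,0]]]'
python3 - <<'E'
from h import *
g=save('scene','s17.png')
st=robot.read_state(); print(st['ee_pos'],st['contact_force'],st['ft_torque'])
cv2.imwrite('pics/c_s17.png',cv2.resize(g['pixels'][150:220,300:370,::-1],None,fx=8,fy=8,interpolation=cv2.INTER_CUBIC))
E
```

```text
time: 19.78
ee_pos: [0.4999, 0.0027, 0.2323]
tcp_rot: [0.628, 0.779, -0.0, -0.001]
contact_force: [0.4, -0.1, -1.8]
gripper_width: 0.702
[0.5000979  0.00262913 0.23261845] [-0.36716887 -0.21036073 -1.03060359] [0.01177758 0.01666853 0.01644831]
```

View pics/c_s17.png

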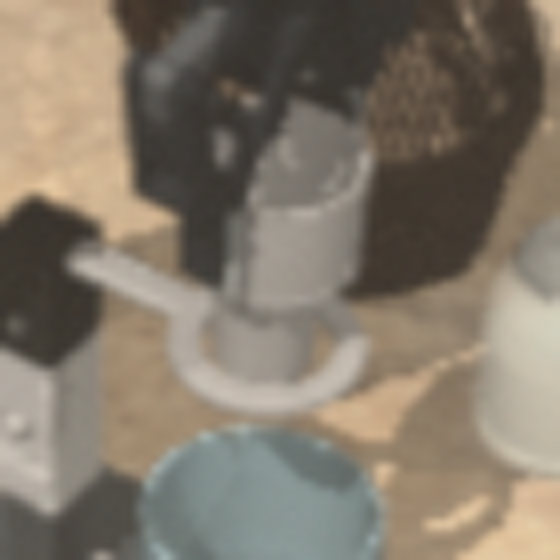

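Spout is in the ring (crop spout 215–310 within the opening 200–335), no contact force. Continue down.

```bash
python3 -m pendant '[[50,[0,0,5],[0,0,0]],[50,[0,0,6],[0,0,0]],[50,[0,0,6],[0,0,0]],[50,[0,0,6],[0,0,0]],[50,[0,0,5],[0,0,0]],[50,[0,0,3],[0,0,0]],[50,[0,0,2],[0,0,0]],[50,[0,0,0],[0,0,0]],[50,[0,0,0],[0,0,0]]]'

```

```text
time: 20.58
ee_pos: [0.5003, 0.0026, 0.2]
tcp_rot: [0.628, 0.779, 0.0, 0.0]
contact_force: [0.2, -0.6, -1.7]
gripper_width: 0.699
```

```bash
python3 -m pendant '[[50,[0,0,1],[0,0,0]],[50,[0,0,1],[0,0,0]],[50,[0,0,0.5],[0,0,0]],[50,[0,0,0],[0,0,0]]]'
python3 -m pendant '[[50,[0,0,0.5],[0,0,0]],[50,[0,0,0.5],[0,0,0]],[50,[0,0,0],[0,0,0]]]'
python3 - <<'E'
from h import *
g=save('scene','s18.png')
cv2.imwrite('pics/c_s18.png',cv2.resize(g['pixels'][150:220,300:370,::-1],None,fx=8,fy=8,interpolation=cv2.INTER_CUBIC))
E
```

```text
time: 20.92
ee_pos: [0.5002, 0.0026, 0.1974]
tcp_rot: [0.628, 0.779, 0.0, -0.0]
contact_force: [-0.7, 0.2, -1.8]
gripper_width: 0.7
time: 21.17
ee_pos: [0.5003, 0.0025, 0.1966]
tcp_rot: [0.628, 0.779, 0.0, 0.0]
contact_force: [-0.0, 0.3, -1.1]
gripper_width: 0.701
```

View pics/c_s18.png

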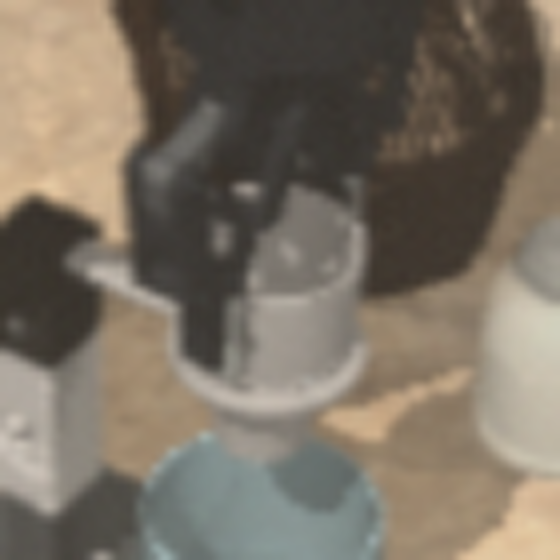

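Nearly on the ring; small steps until contact.

```bash
python3 -m pendant '[[50,[0,0,0.5],[0,0,0]],[50,[0,0,0.4],[0,0,0]],[50,[0,0,0],[0,0,0]]]' | sed -n '1,2p;4p'

```

```text
time: 21.47
ee_pos: [0.5004, 0.0025, 0.1962]
contact_force: [-2.1, 0.7, 3.3]
```

Contact (+3.3 N up; dripper weight taken by the ring). Release.

```bash
python3 -m pendant '[[61,[0,0,-0.2],[0,0,0]],[62,[0,0,0],[0,0,0]],[64,[0,0,0],[0,0,0]],[70,[0,0,0],[0,0,0]],[85,[0,0,0],[0,0,0]],[85,[0,0,0],[0,0,0]],[85,[0,0,0],[0,0,0]],[85,[0,0,0],[0,0,0]]]'
python3 - <<'E'
from h import *
g=save('scene','s19.png'); f=save('wrist','w19.png')
cv2.imwrite('pics/c_s19.png',cv2.resize(g['pixels'][150:220,300:370,::-1],None,fx=8,fy=8,interpolation=cv2.INTER_CUBIC))
E
```

```text
time: 22.13
ee_pos: [0.5002, 0.0026, 0.1957]
tcp_rot: [0.628, 0.779, 0.0, 0.0]
contact_force: [0.7, 0.3, -0.1]
gripper_width: 0.995
```

View pics/c_s19.png

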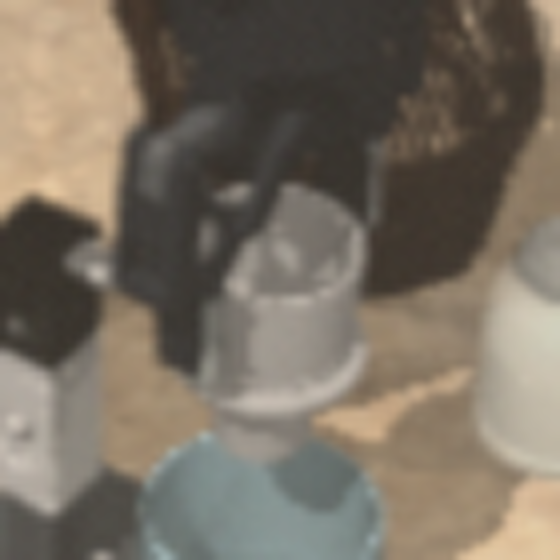

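View pics/w19.png

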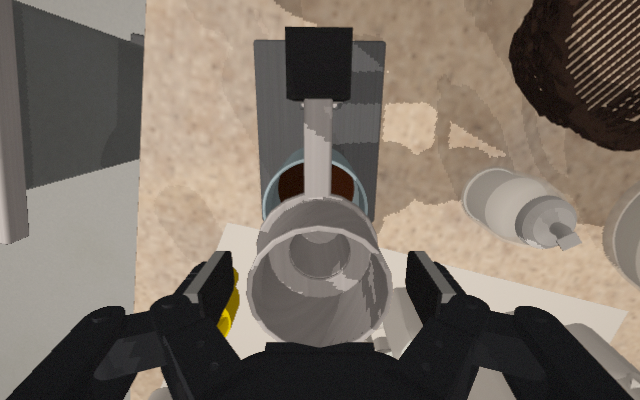

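Dripper sits upright in the ring, fingers clear on both sides (rim u 247–391, pads at 232/408). Retreat straight up.

```bash
python3 -m pendant '[[85,[0,0,-5],[0,0,0]],[85,[0,0,-15],[0,0,0]],[85,[0,0,-25],[0,0,0]],[85,[0,0,-30],[0,0,0]],[85,[0,0,-30],[0,0,0]],[85,[0,0,-20],[0,0,0]],[85,[20,-30,0],[0,0,0]],[85,[20,-30,0],[0,0,0]],[85,[20,-25,0],[0,0,0]],[85,[0,0,0],[0,0,0]],[85,[0,0,0],[0,0,0]],[85,[0,0,0],[0,0,0]]]'
python3 - <<'E'
from h import *
g=save('scene','s20.png'); f=save('wrist','w20.png'); t=save('top','t20.png')
cv2.imwrite('pics/c_s20.png',cv2.resize(g['pixels'][140:250,270:400,::-1],None,fx=5,fy=5,interpolation=cv2.INTER_CUBIC))
E
```

```text
time: 23.23
ee_pos: [0.4048, 0.0431, 0.3214]
tcp_rot: [0.628, 0.779, 0.0, 0.001]
contact_force: [-0.2, -0.6, 1.2]
gripper_width: 1.0
```

View pics/c_s20.png

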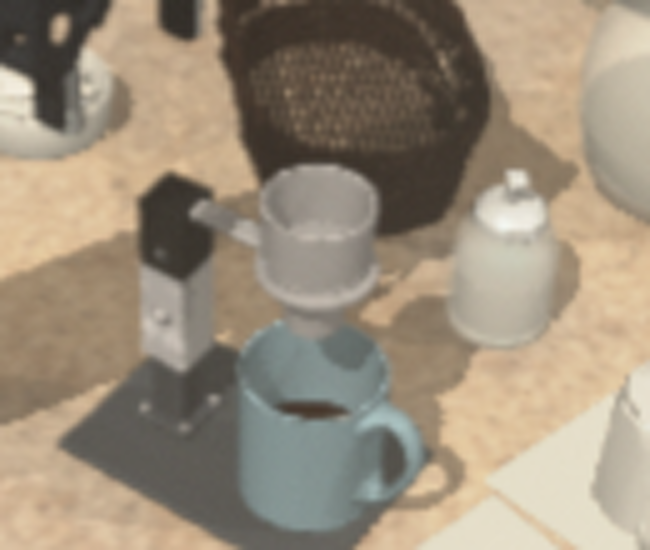

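View pics/w20.png

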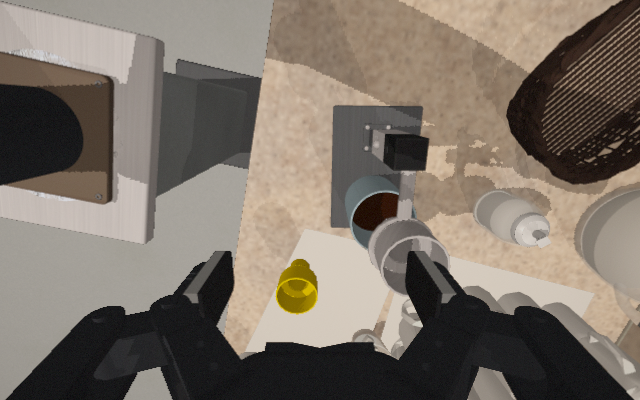

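View pics/t20.png

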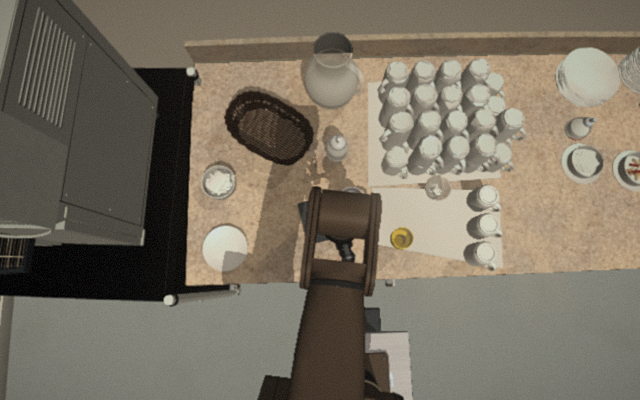

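```bash
python3 - <<'E'
from h import *
g=load('s20.png'); a=load('scene0.png'); c=cloud(g); v,u=np.mgrid[0:400,0:640]
q=(u>318)&(u<350)&(v>170)&(v<200)&(c[...,2]>.205)&(c[...,2]<.235)
P=c[q]; A=np.c_[P[:,:2]-P[:,:2].mean(0),np.ones(len(P))]
ht=np.sort(P[:,2]); print('rim z p90',np.percentile(ht,[50,80,95]).round(4))
w=onplane(g,np.c_[u[q],v[q]],.2205)[:,:2]; print('rim',cv2.minEnclosingCircle(w.astype(np.float32)))
k=(u>298)&(u<312)&(v>174)&(v<196)&(g['pixels'].max(-1)<60); print('cap z',np.percentile(c[...,2][k],[80,95]).round(4))
for nm,fr in (('before',a),('after',g)):
    p=fr['pixels'].astype(int); m=((p[...,2]-p[...,0])>15)&(u>300)&(u<365)&(v>215)&(v<260); print(nm,'mug px',m.sum(),u[m].min(),u[m].max(),v[m].max(),u[m].mean().round(2))
E
```

```text
rim z p90 [0.2148 0.2206 0.223 ]
rim ((0.4929101765155792, -0.0017670001834630966), 0.039876606315374374)
cap z [0.182  0.1829]
before mug px 32 342 352 239 346.56
after mug px 45 320 352 239 344.84
```

```bash
python3 -c "
from bench import robot
print(robot.sign_off(), robot.read_state()['time'])"
```

```text
the job is handed in; nothing more can be done
the job is handed in; nothing more can be done
```

The ring is raised and locked at the next hole, the steel dripper is seated in it, and the job was handed in at about 23.4 s of the 54 s allowed.

- **Raising the ring:** I squeezed the button flush with 25 N and lifted the tube in steps of 0.8 mm or less. The vertical force reading at the end of each step never passed 11.4 N. About 44.5 mm up, the button popped out through the next hole and the tube stopped. I let go of the tube there.
- **Placing the dripper:** I gripped the grey steel dripper, not the yellow one, lowered its spout through the ring until light contact (about 3 N), released it and withdrew.

**Last checks:**
- **Button and tube:** the button shows out through the lower hole. The tube cap stayed up after I let go; it measured 0.182–0.183 m, where a 44.5 mm lift gives 0.1805 m.
- **Dripper:** it hangs upright with its shoulder on the ring. Its rim measured 0.2206 m, and 0.2205 m is expected when fully seated.
- **Mug and other things:** the mug's right edge and base are at the same pixels as before, and the sugar bowl and saucer look unmoved. I did not check the ramekin on its own.
- **Checks that were weak or disagreed:**
  - The mug's colour mask covered 45 pixels instead of 32 and its left edge moved, because it is tuned to only a few pixels.
  - The rim-circle fit from the last scene picture was off by about 8 mm with a radius of 40 mm instead of about 30. It probably picked up points on the dripper's wall as well, so I relied on the height and the pictures.
  - The lateral force reached about 10 N early in the lift and was brought down to about 5 N by shifting the gripper sideways.

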